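# Clear the easel's clamp thread with a tap

### The job

Lock the easel head by taking the steel bar from its rest and pushing it straight down past the sprung jaw until it sits, centred, fully home in the fork clip with the jaw closed over it. Then clear the thread in the leaning brass boss with the tap that stands in it: half a turn clockwise, stop, a quarter turn back, stop, and so on (half forward, quarter back, half forward, quarter back, half forward) until the tap is fully home. Leave the bar locked in, let go of everything, and do not disturb the bottle, the cup and the brush.

Things in the scene. Friction and masses are not known exactly. Their poses are not given: they have to be found in the camera images.
- easel: Head of a wooden table easel, fixed to the table. Origin on the table surface, z up, x away from the robot at yaw 0. Base board x -80 to 150, y -75 to 75, top at z 18 mm. In front a plate with a brass boss leans 30 deg towards -x; behind it two upright cheeks, 16 mm thick, centred at y = -50 and 50, x = 95 to 131, whose slotted tops form the fork clip.
- clip (a point): Seat of the fork clip: the bar's centre when fully home, at (120, 0, 85) mm in the easel's frame, same axes; the bar then lies along y. Slots 15.5 mm wide, open upward, floor 6 mm below this point; the prongs on the -x side rise 30 mm above it, those on the +x side 4 mm. Between the cheeks (84 mm apart) fingers have room to 25 mm below it.
- jaw_tip (a point): Point midway between the tips of the jaw's two noses, on their underside, 8 mm above clip when closed. The noses (14 mm wide, at y = -50 and 50) hang over the slots from the +x side; their steep tops slope down to the tips from 42 mm above clip, so a level bar pressed straight down with 5 to 10 N pushes the jaw aside and it snaps back over it. The bar's weight alone does not.
- jaw (a joint): Sprung steel jaw of the clip, one plate hinged along y low behind the cheeks, 19 mm to +x and 52 mm below clip. 0 = closed by its spring; grows to 0.6 rad as it swings out to +x. The bar in passing opens it about 0.12 rad.
- bar: Loose plain steel bar, 12 mm diameter, 150 mm long, about 0.12 kg. Origin at its centre, x along its length (both ends alike). It starts lying level in the notches of the rest, centre 44 mm above the table, within 8 mm of the rest's middle.
- rest: Low dark wooden rest, 130 x 50 x 52 mm, fixed to the table; origin at the centre of its underside, x along the bar it holds. Two supports 12 mm thick at x = -50 and 50 with notches 16 mm wide, open upward, floor 38 mm above the table; between them the board's top is 12 mm above the table.
- tap_hub (a point): Centre of the T-handle hub of the thread tap that stands in the brass boss. z = the tap's axis, up out of the boss, 30 deg from vertical towards the easel's -x; y along the T-bar (10 mm thick, 120 mm long), which lies along the easel's y at tap angle 0. The hub is a dark steel block: flats 16 mm apart (x), 36 mm long (y), 24 mm high (z).
- boss (a point): Centre of the upper face of the round brass boss (38 mm diameter, 16 mm high), on the tap's axis, axes of the easel; at (22, 0, 74) mm in the easel's frame. The hub's centre is 40 mm from it at tap angle 0, 36 mm when home. The shank between is 16 mm thick, with a 27 mm depth collar that is down on the boss when home.
- tap (a joint): Turn of the tap, rad, growing clockwise seen from the handle's end, which drives it in: 4 mm along its axis per full turn. Starts at 0 to 0.2; fully home, against its stop, is 6.28. Turning takes about 0.1 N m; it stays where it is left.
- paint_bottle: Bystander: red plastic paint bottle, 60 mm diameter, 150 mm tall; origin at the centre of its underside.
- mug: Bystander: white ceramic cup, 76 mm diameter, 85 mm tall; origin at the centre of its underside.
- brush: Bystander: a brush lying on the table.

How it is judged:
By the outcome, as a careful person would: the job done as asked, in the order asked, and still so for the second after the job is handed in, with the robot touching nothing.
It also fails if it takes over 72 s, if anything falls off the work surface, if the arm or the gripper's body presses on something with over 40 N, if the wrist force passes 120 N, or if a joint passes its speed limit or range.

### The arm

A 6-joint arm with a two-finger parallel gripper is mounted at the origin on the work surface. World frame = base frame: x ahead of the robot, y to its left, z up, the work surface at z = 0. Lengths are in mm, angles in rad, forces in N, time in s.
With the tool pointing down it reaches from about 275 to 825 mm from the base axis. Payload 4.9 kg.
Tool frame: the origin (TCP) lies between the finger pads; the fingertips stand 19 mm ahead of it and the grasp point (between the pads) is the TCP; z points along the fingers, y is the line along which they close (so a half turn about z gives the same grasp; the last joint's range is limited). The gripper opens to 85 mm and grips with 20 to 120 N. Pads are 22 mm wide; open, the fingers measure 114 mm over their backs; the gripper's body (76 mm by 85 mm) begins 54 mm behind the grasp point. The pads swing forward as they close: fully open they stand 13 mm farther back than shut.
Start: joints at [1.182, 0.326, -0.193, 1.052, 0, 1.437], TCP at [138.622, 532.262, 250.281] pointing down, gripper open.
Joint ranges: [-2.65, 2.65], [-0.97, 1.79], [-1.3, 1.35], [-1.93, 2.1], [-1.47, 1.37], [-3.14, 3.14]. Speed limits (rad/s): [2.57, 2.57, 3.14, 3.14, 3.14, 3.14].

### API

Orientations are given as a 3x3 rotation matrix whose columns are the frame's x, y, z axes.
In Python, from rig import state, read_camera, camera_info, job_done, search_frame gives the robot as it stands. The module is installed in compiled form; this text tells all that it offers.
- The arm moves only by the tool jog_arm, never from a script. Its argument "series" is a list of rows, each a list of 7 numbers: the shift along the tool's x, y, z normalised to -1 to 1, where 1 is 250 mm, then the turn, a rotation vector about the tool's x, y, z normalised to -1 to 1, where 1 is 0.5 rad, then the opening, from 0 (shut) to 1 (fully open). A call has exactly 5 rows; each row is the pose to reach, as a shift and turn from the pose commanded when the call began, along the tool's axes at that moment; what a row does not reach only later rows make up. A row lasts 1/12 s, in which the tool goes at most 41.7 mm and 7.16 degrees, less where a joint would pass 70% of its speed; a pose out of reach is approached as far as the arm can. A call with a number of a shift or a turn outside -1 to 1 is refused whole. A call with a gripper value outside its range is refused whole. The fingers move at their own pace and stop on an object; "newtons" is the grip in N (left out, the last holds). Time passes only in rows, so rows that repeat a pose let the fingers close, or fill a call up. It gives the time, the measured TCP pose, the force, the opening and the grip force at its end, in the units of the state.
- state(): the state, without advancing time (a new reading comes with each control period).
- read_camera(name): name is "scene" or "side" or "wrist"; returns the picture (384x512x3 uint8, red, green, blue); there is no depth.
- camera_info(name): a dict with "camera_matrix" (3x3 intrinsics, pixels), "R" (3x3) and "t" (3): a world point X has camera coordinates R X + t. Camera axes: x right, y down, z forward; pixel columns grow to the right and rows downward; lengths in mm; the calibration is good to about 2 mm. A picture is of the moment at which its call begins: read the wrist's pose just before it. camera_info takes no time and is no camera call; for the wrist camera it gives the pose at the moment of the call.
- job_done(): hands the job in; it is judged then, once.
Trained networks look in the newest picture that a camera, given by its name, has taken for a name from the list of things; names that differ only in an ending like _2 or _b are one class to them, and where a whole thing is asked for, a point or a joint stands for the part that bears it (a point fixed in the world has none). Each returns a list of dicts, best first, with "conf" (0 to 1); they miss things now and then, are a little off and sometimes report something else, mostly with a low value. They report only what shows in the picture. A call takes as long as a camera call.
- search_frame(thing, camera): "point" ([x, y, z] in mm, in world coordinates, good to about 4 mm: the middle of the surface that is visible of it).
The state is a dict: "t": time; "joint_positions": joint angles; "joint_velocities": joint speeds; "effort": joint torques, N m; "position": TCP position; "orientation": TCP orientation; "ft_force": force on the tool from outside, world axes, zero at the start; "torque": the same for the moment, N m; "width": finger opening in mm; "gripper_force": force on a finger pad.
Only numpy, scipy, OpenCV 4.12 (cv2) and the standard library are available. Lean on these libraries where they do the work, as an engineer would, in place of code of your own. Each camera call takes 0.05 s, during which the arm holds its last target. There are 200 camera calls.

## Working session

There is one attempt and no reset: what is moved stays moved. The work goes in short steps, Python scripts to look and compute and a tool call to move; the robot and the scene stay as the last step left them, time stands still between calls to the robot, and variables do not carry over. Pictures are saved under pics/ and viewed, at most 10 in all, crops included, and the job is handed in when it is done.

Besides the shell and the picture viewer there is one more tool, called after "Call:" by a JSON object that holds its "method" and its "body". jog_arm: Moves the arm, as the interface text tells. Scaled input: -1 to 1 covers 250 mm each way for a shift and 0.5 rad each way for a turn. Its arguments: {"type":"object","properties":{"series":{"type":"array","items":{"type":"array","items":{"type":"number"}}},"newtons":{"type":"number"}},"required":["series"]}

```bash
mkdir -p pics; ls; python3 - <<'E'
from rig import *
import cv2,numpy as np
np.set_printoptions(precision=3,suppress=True)
s=state();print(s)
ims=[]
for c in("scene","side"):
    im=read_camera(c);ims.append(im)
    i=camera_info(c);print(c,i["camera_matrix"].tolist(),(-i["R"].T@i["t"]))
    for n in("easel","bar","rest","tap_hub","boss","paint_bottle","mug","brush","jaw_tip","clip","jaw"):
        try:
            print(n,[(np.round(d["point"],0).tolist(),round(d["conf"],2)) for d in search_frame(n,c)][:2])
        except Exception as e: print(n,e)
cv2.imwrite("pics/a.png",cv2.cvtColor(cv2.resize(ims[0],(800,600)),4))
cv2.imwrite("pics/b.png",cv2.cvtColor(cv2.resize(ims[1],(800,600)),4))
print(state()["t"])
E
```

```text
pics
{'t': 0.0, 'joint_positions': array([ 1.182,  0.327, -0.194,  1.052,  0.   ,  1.437]), 'joint_velocities': array([-0.001, -0.001, -0.001, -0.001, -0.   , -0.001]), 'effort': array([ -0.   , -44.341,  26.243,   0.016,  -0.   ,  -0.   ]), 'position': array([138.409, 531.722, 249.504]), 'orientation': array([[-0.968,  0.252, -0.001],
       [ 0.252,  0.968, -0.002],
       [ 0.   , -0.002, -1.   ]]), 'ft_force': array([-1.151,  0.152,  0.387]), 'torque': array([ 0.01 , -0.002,  0.037]), 'gripper_force': 0.0, 'width': 85.39522916571383}
scene [[368.8711844247863, 0.0, 258.98887961218827], [0.0, 368.8711844247863, 199.55736071211118], [0.0, 0.0, 1.0]] [844.726 439.559 692.769]
easel [([557.0, 36.0, 19.0], 0.85)]
bar [([490.0, 285.0, 51.0], 0.79)]
rest [([500.0, 288.0, 13.0], 0.69)]
tap_hub [([497.0, 14.0, 112.0], 0.74)]
boss [([554.0, 39.0, 23.0], 0.95), ([495.0, 19.0, 110.0], 0.3)]
paint_bottle [([501.0, -267.0, 78.0], 0.94)]
mug [([679.0, 259.0, 47.0], 0.88), ([556.0, 35.0, 19.0], 0.42)]
brush [([686.0, -272.0, 18.0], 0.76)]
jaw_tip [([621.0, 61.0, 66.0], 0.88), ([496.0, 18.0, 111.0], 0.19)]
clip [([550.0, 38.0, 22.0], 0.63), ([622.0, 56.0, 66.0], 0.54)]
jaw [([623.0, 64.0, 63.0], 0.7), ([500.0, 291.0, 14.0], 0.56)]
side [[348.4821922263264, 0.0, 253.2826095747747], [0.0, 348.4821922263264, 188.22534105668157], [0.0, 0.0, 1.0]] [431.249 494.149 580.284]
easel [([520.0, 48.0, 18.0], 0.64)]
bar [([476.0, 293.0, 48.0], 0.91)]
rest [([500.0, 290.0, 15.0], 0.93), ([604.0, 98.0, 97.0], 0.48)]
tap_hub [([490.0, 18.0, 111.0], 0.6)]
boss [([516.0, 50.0, 17.0], 0.96), ([688.0, 266.0, 56.0], 0.39)]
paint_bottle [([489.0, -263.0, 81.0], 0.59), ([490.0, 17.0, 111.0], 0.45)]
mug [([688.0, 266.0, 57.0], 0.65)]
brush [([670.0, -270.0, 18.0], 0.58)]
jaw_tip [([603.0, 94.0, 99.0], 0.61)]
clip [([517.0, 45.0, 16.0], 0.58)]
jaw [([606.0, 91.0, 98.0], 0.78)]
1.2
```

View pics/a.png

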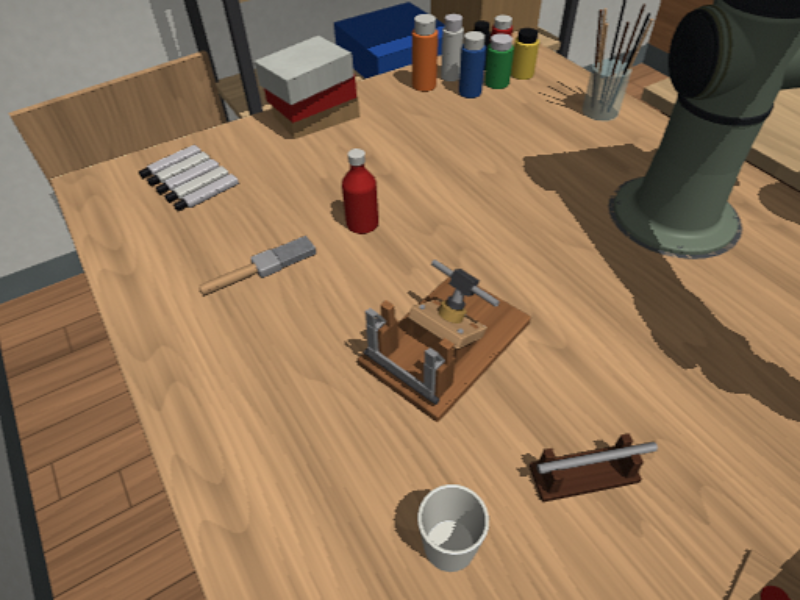

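View pics/b.png

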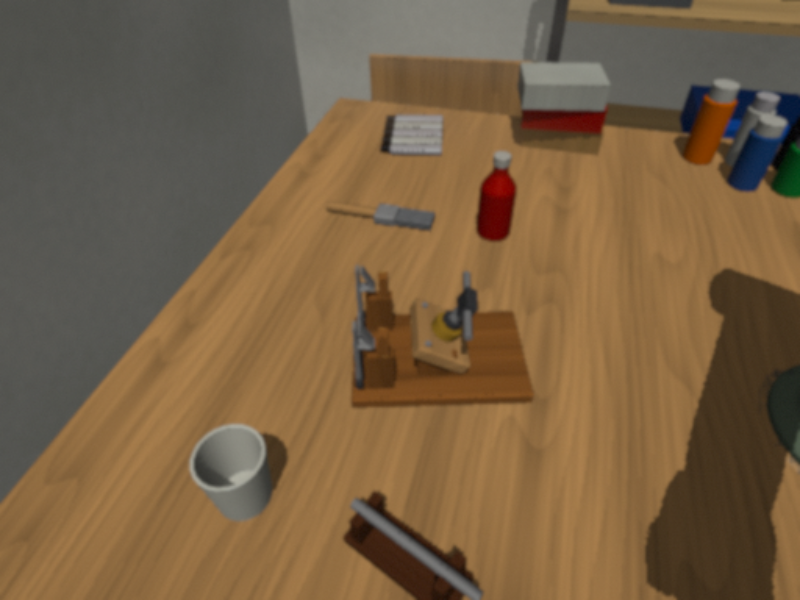

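```bash
cat > h.py <<'E'
import numpy as np,cv2
from rig import *
from scipy.optimize import least_squares
np.set_printoptions(precision=3,suppress=True)
def proj(i,X):
    c=np.atleast_2d(X)@i["R"].T+i["t"]; p=c@i["camera_matrix"].T
    return p[:,:2]/p[:,2:]
def plane(i,uv,z):
    d=i["R"].T@np.linalg.inv(i["camera_matrix"])@[uv[0],uv[1],1]; C=-i["R"].T@i["t"]
    return C+d*(z-C[2])/d[2]
def Rz(a): c,s=np.cos(a),np.sin(a); return np.array([[c,-s,0],[s,c,0],[0,0,1]])
def fit(obs,x0): # obs: list of (info, uv, local xyz); pose x,y,yaw
    f=lambda p:np.concatenate([proj(i,Rz(p[2])@np.array(X)+[p[0],p[1],0])[0]-uv for i,uv,X in obs])
    r=least_squares(f,x0,x_scale=[10,10,.1]); return r.x,f(r.x).reshape(-1,2)
def tool(Rt=None): # R of the tool now
    s=state(); return s["position"],s["orientation"]
def delta(P,R): # shift and turn in tool axes and jog units to reach pose P,R
    p,o=tool(); return o.T@(np.array(P)-p)/250, cv2.Rodrigues(o.T@R)[0].ravel()/0.5
E
python3 - <<'E'
from h import *
k=.64
a=camera_info("scene");b=camera_info("side")
obs=[(a,(530*k,320*k),(-80,75,18)),(a,(437*k,417*k),(150,75,18)),(a,(359*k,361*k),(150,-75,18)),
(b,(514*k,312*k),(-80,-75,18)),(b,(531*k,399*k),(-80,75,18)),(b,(353*k,403*k),(150,75,18))]
print(fit(obs,[500,20,.1]))
print(fit(obs[:3],[500,20,.1])[0],fit(obs[3:],[500,20,.1])[0])
for i,u,v in((a,(540,468),(657,447)),(b,(355,503),(480,596))):
    e=[plane(i,np.array(q)*k,44) for q in(u,v)];d=e[0]-e[1];print(e,(e[0]+e[1])/2,np.linalg.norm(d),np.arctan2(d[1],d[0]))
i=camera_info("wrist");print(i["R"],-i["R"].T@i["t"],i["camera_matrix"])
print(a["R"],b["R"])
E
```

```text
(array([486.404,  15.447,   0.291]), array([[ 2.538, -0.951],
       [ 0.897,  1.715],
       [-1.032, -0.877],
       [-0.285, -0.647],
       [ 1.909, -1.281],
       [-2.641, -1.112]]))
[487.8    13.532   0.298] [485.42   17.217   0.293]
[array([552.132, 261.909,  44.   ]), array([413.439, 317.575,  44.   ])] [482.786 289.742  44.   ] 149.44668912364895 -0.3816814187289683
[array([552.529, 263.376,  44.   ]), array([415.512, 315.437,  44.   ])] [484.021 289.407  44.   ] 146.57504382629492 -0.3631140795517172
[[ 0.252  0.968  0.   ]
 [ 0.927 -0.241  0.287]
 [ 0.278 -0.072 -0.958]] [ 68.971 551.299 374.342] [[310.683   0.    259.937]
 [  0.    310.683 192.121]
 [  0.      0.      1.   ]]
[[-0.847  0.531 -0.013]
 [ 0.412  0.64  -0.649]
 [-0.336 -0.555 -0.761]] [[-0.961 -0.275 -0.022]
 [-0.175  0.667 -0.724]
 [ 0.213 -0.692 -0.689]]
```

Call:
{"method": "jog_arm", "body": {"series": [[-0.105, -0.04, 0.03, 0, 0, 0, 1], [-0.21, -0.08, 0.06, 0, 0, 0, 1], [-0.32, -0.12, 0.1, 0, 0, 0, 1], [-0.42, -0.16, 0.13, 0, 0, 0, 1], [-0.528, -0.197, 0.16, 0, 0, 0, 1]], "newtons": 40}}

```text
t: 1.62
position: [254.5, 450.4, 209.9]
orientation: [[-0.968, 0.252, -0.0], [0.252, 0.968, -0.0], [0.0, -0.0, -1.0]]
ft_force: [0.0, 0.8, -0.1]
width: 85.1
gripper_force: 0.0
```

Call:
{"method": "jog_arm", "body": {"series": [[-0.105, -0.04, 0.03, 0, 0, 0, 1], [-0.21, -0.08, 0.06, 0, 0, 0, 1], [-0.32, -0.12, 0.1, 0, 0, 0, 1], [-0.42, -0.16, 0.13, 0, 0, 0, 1], [-0.528, -0.197, 0.16, 0, 0, 0, 1]]}}

```text
t: 2.03
position: [370.0, 369.4, 169.9]
orientation: [[-0.968, 0.252, -0.0], [0.252, 0.968, -0.0], [0.0, -0.0, -1.0]]
ft_force: [-0.2, 0.8, 0.1]
width: 85.6
gripper_force: 0.0
```

Call:
{"method": "jog_arm", "body": {"series": [[-0.13, -0.05, 0.04, 0, 0, 0.06, 1], [-0.26, -0.1, 0.08, 0, 0, 0.12, 1], [-0.4, -0.15, 0.12, 0, 0, 0.18, 1], [-0.528, -0.197, 0.16, 0, 0, 0.234, 1], [-0.528, -0.197, 0.16, 0, 0, 0.234, 1]]}}

```text
t: 2.45
position: [489.1, 285.9, 128.7]
orientation: [[-0.929, 0.37, 0.002], [0.37, 0.929, -0.002], [-0.002, -0.001, -1.0]]
ft_force: [1.0, 0.1, 0.4]
width: 85.3
gripper_force: 0.0
```

```bash
python3 - <<'E'
from h import *
s=state();print(s["t"],s["position"],s["orientation"],s["joint_positions"])
i=camera_info("wrist");im=read_camera("wrist");cv2.imwrite("pics/w1.png",cv2.cvtColor(im,4))
for c in("bar","rest"):print([(d["point"],d["conf"]) for d in search_frame(c,"wrist")][:2])
np.savez("w1.npz",R=i["R"],t=i["t"])
u=np.array([np.cos(-.372),np.sin(-.372),0]);print(proj(i,np.array([483.4,289.6,44])+np.outer([-75,0,75],u)))
E
```

```text
2.45 [489.114 285.859 128.716] [[-0.929  0.37   0.002]
 [ 0.37   0.929 -0.002]
 [-0.002 -0.001 -1.   ]] [ 0.4    0.464 -0.319  0.787 -0.002  0.779]
[([474.8, 287.1, 45.7], 0.71)]
[([492.7, 286.1, 13.1], 0.82)]
[[259.723  83.23 ]
 [260.46  196.   ]
 [261.065 288.41 ]]
```

View pics/w1.png

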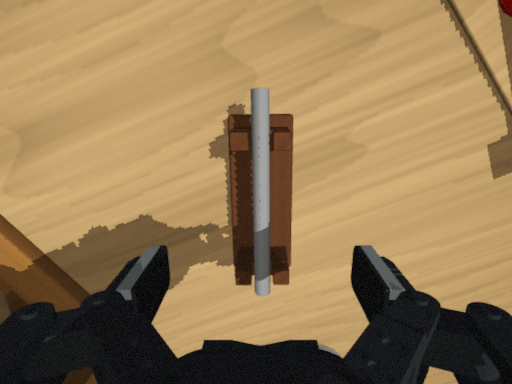

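```bash
python3 - <<'E'
from h import *
z=np.load("w1.npz");i=dict(camera_info("wrist"),R=z["R"],t=z["t"])
a,b=plane(i,(260,90),44),plane(i,(263,293.5),44);d=b-a;m=(a+b)/2
print(a,b,m,np.linalg.norm(d),np.arctan2(d[1],d[0]))
s=state();print(s["position"])
y=np.arctan2(-d[1],-d[0]);R=np.column_stack([[np.cos(y),np.sin(y),0],[np.sin(y),-np.cos(y),0],[0,0,-1]])
m[2]=43;print(delta(m,R))
E
```

```text
[417.386 315.516  44.   ] [558.071 262.055  44.   ] [487.728 288.785  44.   ] 150.5005874875194 -0.3631539961484637
[484.348 289.203 130.023]
(array([-0.014,  0.004,  0.348]), array([-0.001, -0.002, -0.019]))
```

```bash
python3 - <<'E'
from h import *
i=camera_info("wrist");im=read_camera("wrist");s=state();print(s["position"],s["t"])
sat=(im.max(2).astype(int)-im.min(2))
m=(sat<22)&(im.max(2)>50)
m[:, :200]=0;m[:,320:]=0
n,l,st,ce=cv2.connectedComponentsWithStats(m.astype(np.uint8));j=1+np.argmax(st[1:,4]);print(st[j])
ys,xs=np.where(l==j)
p=np.polyfit(ys,xs,1);y0,y1=ys.min(),ys.max()+1;print(y0,y1,np.polyval(p,[y0,y1]))
a,b=[plane(i,(np.polyval(p,v)+.5,v),44) for v in(y0,y1)];d=b-a;m=(a+b)/2
print(m,np.linalg.norm(d),np.arctan2(d[1],d[0]))
y=np.arctan2(-d[1],-d[0]);R=np.column_stack([[np.cos(y),np.sin(y),0],[np.sin(y),-np.cos(y),0],[0,0,-1]])
m[2]=43;print(delta(m,R))
E
```

```text
[483.912 289.743 130.328] 2.65
[ 249   99   20  203 3373]
99 302 [258.137 259.497]
[488.624 288.212  44.   ] 153.491875844847 -0.36645833735042405
(array([-0.02 ,  0.001,  0.349]), array([-0.   , -0.001, -0.01 ]))
```

Call:
{"method": "jog_arm", "body": {"series": [[-0.005, 0, 0.09, 0, 0, -0.015, 1], [-0.01, 0.002, 0.18, 0, 0, -0.015, 1], [-0.01, 0.002, 0.27, 0, 0, -0.015, 1], [-0.01, 0.002, 0.33, 0, 0, -0.015, 1], [-0.01, 0.002, 0.345, 0, 0, -0.015, 1]]}}

```text
t: 3.07
position: [484.3, 289.4, 42.1]
orientation: [[-0.935, 0.354, -0.004], [0.354, 0.935, -0.001], [0.003, -0.003, -1.0]]
ft_force: [0.8, 0.9, -0.7]
width: 85.6
gripper_force: 0.0
```

Call:
{"method": "jog_arm", "body": {"series": [[0, 0, 0, 0, 0, 0, 0.6], [0, 0, 0, 0, 0, 0, 0.3], [0, 0, 0, 0, 0, 0, 0.0], [0, 0, 0, 0, 0, 0, 0.0], [0, 0, 0, 0, 0, 0, 0.0]], "newtons": 60}}

```text
t: 3.48
position: [487.8, 289.5, 45.1]
orientation: [[-0.934, 0.356, 0.002], [0.356, 0.934, 0.001], [-0.001, 0.001, -1.0]]
ft_force: [0.4, -1.4, -0.6]
width: 25.6
gripper_force: 0.0
```

Call:
{"method": "jog_arm", "body": {"series": [[0, 0, 0, 0, 0, 0, 0], [0, 0, 0, 0, 0, 0, 0.0], [0, 0, 0, 0, 0, 0, 0.0], [0, 0, 0, 0, 0, 0, 0.0], [0, 0, 0, 0, 0, 0, 0.0]]}}

```text
t: 3.9
position: [487.5, 289.2, 44.8]
orientation: [[-0.934, 0.356, 0.001], [0.356, 0.934, 0.0], [-0.001, 0.001, -1.0]]
ft_force: [-1.8, 0.1, 5.1]
width: 10.2
gripper_force: 58.5
```

Call:
{"method": "jog_arm", "body": {"series": [[0, 0, -0.1, 0, 0, 0, 0], [0, 0, -0.24, 0, 0, 0, 0.0], [0, 0, -0.38, 0, 0, 0, 0.0], [0, 0, -0.52, 0, 0, 0, 0.0], [0, 0, -0.6, 0, 0, 0, 0.0]]}}

```text
t: 4.32
position: [488.2, 289.4, 197.7]
orientation: [[-0.934, 0.356, 0.003], [0.356, 0.934, 0.002], [-0.003, 0.003, -1.0]]
ft_force: [0.6, -0.1, -1.6]
width: 9.8
gripper_force: 58.6
```

Call:
{"method": "jog_arm", "body": {"series": [[-0.07, -0.07, 0, 0, 0, 0.18, 0], [-0.15, -0.14, 0, 0, 0, 0.36, 0.0], [-0.23, -0.22, 0, 0, 0, 0.55, 0.0], [-0.31, -0.29, 0, 0, 0, 0.73, 0.0], [-0.384, -0.364, 0, 0, 0, 0.915, 0.0]]}}

```text
t: 4.73
position: [544.6, 168.6, 193.7]
orientation: [[-0.678, 0.735, -0.0], [0.735, 0.678, -0.0], [0.0, -0.0, -1.0]]
ft_force: [0.3, 1.7, -1.8]
width: 10.2
gripper_force: 58.7
```

Call:
{"method": "jog_arm", "body": {"series": [[-0.1, -0.03, 0, 0, 0, 0.18, 0], [-0.2, -0.06, 0, 0, 0, 0.36, 0.0], [-0.3, -0.1, 0, 0, 0, 0.55, 0.0], [-0.4, -0.13, 0, 0, 0, 0.73, 0.0], [-0.505, -0.16, 0, 0, 0, 0.915, 0.0]]}}

```text
t: 5.15
position: [600.8, 48.9, 193.5]
orientation: [[-0.283, 0.959, -0.001], [0.959, 0.283, 0.0], [0.001, -0.001, -1.0]]
ft_force: [-0.5, -0.6, -1.8]
width: 9.4
gripper_force: 58.7
```

Call:
{"method": "jog_arm", "body": {"series": [[0, 0, 0, 0, 0, 0, 0], [0, 0, 0, 0, 0, 0, 0], [0, 0, 0, 0, 0, 0, 0], [0, 0, 0, 0, 0, 0, 0], [0, 0, 0, 0, 0, 0, 0]]}}

```text
t: 5.57
position: [600.5, 51.1, 193.9]
orientation: [[-0.289, 0.957, -0.001], [0.957, 0.289, 0.0], [0.0, -0.001, -1.0]]
ft_force: [-0.2, 0.3, -1.7]
width: 9.9
gripper_force: 58.7
```

```bash
python3 - <<'E'
from h import *
for k in range(3):
    s=state();print(s["t"],s["position"],s["joint_positions"]);i=camera_info("wrist");im=read_camera("wrist")
print(s["orientation"])
cv2.imwrite("pics/w2.png",cv2.cvtColor(im,4));np.savez("w2.npz",R=i["R"],t=i["t"])
for c in "scene","side": cv2.imwrite(f"pics/{c}2.png",cv2.cvtColor(read_camera(c),4))
E
```

```text
5.5667 [600.476  51.084 193.904] [-0.038  0.464 -0.133  0.975  0.     1.24 ]
5.6167 [600.58   51.09  194.006] [-0.038  0.464 -0.133  0.975  0.     1.24 ]
5.6667 [600.722  50.98  194.078] [-0.038  0.464 -0.133  0.975  0.     1.24 ]
[[-0.289  0.957 -0.   ]
 [ 0.957  0.289  0.   ]
 [ 0.    -0.    -1.   ]]
```

View pics/w2.png

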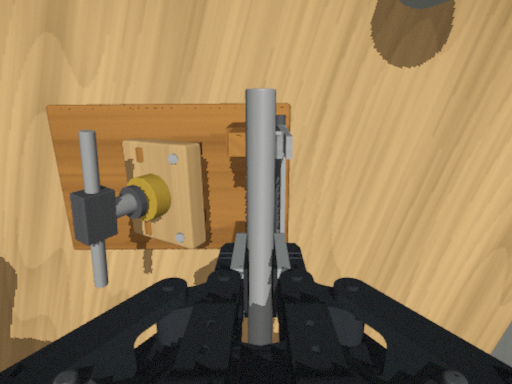

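```bash
python3 - <<'E'
from h import *
z=np.load("w2.npz");i=dict(camera_info("wrist"),R=z["R"],t=z["t"])
obs=[(i,(48.5,105),(-80,-75,18)),(i,(291,104),(150,-75,18)),(i,(75.5,249),(-80,75,18))]
p,r=fit(obs,[486,15,.29]);print(p,r)
E=lambda X:Rz(p[2])@np.array(X)+[p[0],p[1],0]
for n,X in dict(prongA=(95,-58,115),prongB=(95,-42,115),boss=(22,0,74),hub=(2,0,108.6),tipn=(2,-60,108.6),tipp=(2,60,108.6),nose=(128,-50,127),baseR=(150,75,18)).items(): print(n,proj(i,E(X))[0])
a,b=plane(i,(261,90),194),plane(i,(260,346),194);d=a-b;print("bar",(a+b)/2,np.linalg.norm(d),np.arctan2(-d[1],-d[0])-np.pi/2)
print("clip",E((120,0,85)))
im=cv2.imread("pics/w2.png")[90:280,20:310];cv2.imwrite("pics/w2c.png",cv2.resize(im,None,fx=2.75,fy=2.75,interpolation=cv2.INTER_CUBIC))
E
```

```text
[463.473  38.21    1.114] [[ 84.14  146.047]
 [ -8.363 -19.312]
 [-67.775 -92.776]]
prongA [214.426 125.176]
prongB [195.155 107.547]
boss [104.377 139.051]
hub [ 63.44  166.691]
tipn [134.222 222.081]
tipp [-15.581 104.854]
nose [238.22   74.532]
baseR [151.351 -47.278]
bar [597.21   67.829 194.   ] 119.14397954793853 -2.8514365532202026
clip [516.43  145.892  85.   ]
```

View pics/w2c.png

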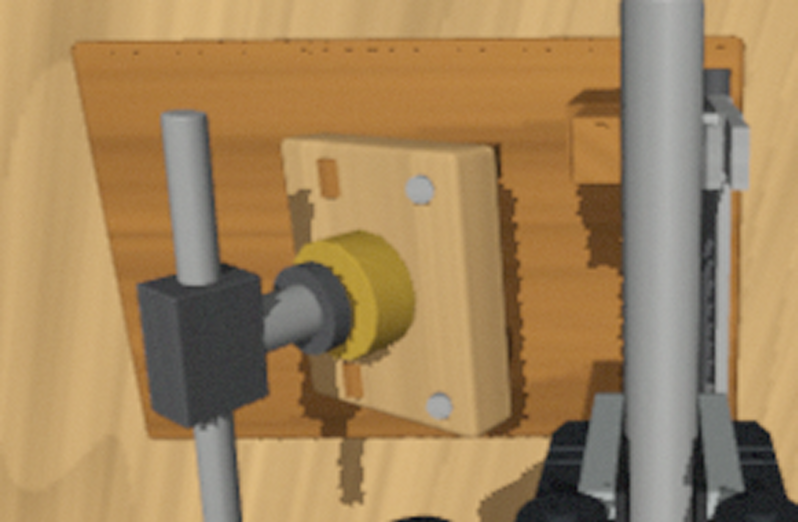

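```bash
python3 - <<'E'
from h import *
z=np.load("w2.npz");i=dict(camera_info("wrist"),R=z["R"],t=z["t"])
obs=[(i,(47,105.5),(-80,75,18)),(i,(290,104),(150,75,18)),(i,(74.5,249),(-80,-75,18))]
p,r=fit(obs,[486,15,.29]);print(p,r)
E=lambda X:Rz(p[2])@np.array(X)+[p[0],p[1],0]
for n,X in dict(prongA=(95,58,115),prongB=(95,42,115),boss=(22,0,74),hub=(2,0,108.6),tipp=(2,60,108.6),tipn=(2,-60,108.6)).items(): print(n,proj(i,E(X))[0])
a=plane(i,(261,90),194);print("bar end",a,Rz(p[2]).T@(a-E((120,75,194))))
print("clip",E((120,0,85)),"hub",E((2,0,108.6)))
E
```

```text
[489.567  10.681   0.299] [[-1.815 -0.467]
 [ 2.455 -0.349]
 [-0.738  1.77 ]]
prongA [221.744 133.583]
prongB [222.728 158.085]
boss [142.11  199.821]
hub [ 96.881 214.891]
tipp [ 82.803 130.276]
tipn [108.947 287.415]
bar end [580.166 124.911 194.   ] [0.2   7.515 0.   ]
clip [604.254  45.989  85.   ] hub [491.478  11.269 108.6  ]
```

Call:
{"method": "jog_arm", "body": {"series": [[-0.01, -0.05, 0, 0, 0, 0, 0], [-0.02, -0.1, 0, 0, 0, 0, 0], [-0.02, -0.1, 0, 0, 0, 0, 0], [-0.02, -0.1, 0, 0, 0, 0, 0], [-0.02, -0.1, 0, 0, 0, 0, 0]]}}

```text
t: 6.23
position: [579.2, 38.3, 194.3]
orientation: [[-0.287, 0.958, 0.001], [0.958, 0.287, 0.0], [-0.0, 0.001, -1.0]]
ft_force: [0.6, 0.5, -2.3]
width: 10.0
gripper_force: 58.8
```

```bash
python3 - <<'E'
from h import *
ps=[]
i=camera_info("wrist")
for k in range(3):
    s=state();ps.append(s["position"]);im=read_camera("wrist")
print(ps,s["t"])
i=camera_info("wrist");np.savez("w3.npz",R=i["R"],t=i["t"],p=np.mean(ps,0))
cv2.imwrite("pics/w3.png",cv2.cvtColor(im,4))
def crop(im,x,y,w,h,f): return cv2.resize(im[y:y+h,x:x+w],None,fx=f,fy=f,interpolation=cv2.INTER_CUBIC)
A=crop(im,230,80,100,150,4)
B=crop(cv2.cvtColor(cv2.imread("pics/a.png"),4),0,0,1,1,1)
sc=read_camera("scene");sd=read_camera("side")
cv2.imwrite("pics/sc3.png",cv2.cvtColor(sc,4));cv2.imwrite("pics/sd3.png",cv2.cvtColor(sd,4))
B=np.vstack([crop(sc,220,160,133,100,3)[:300],crop(sd,215,165,133,100,3)[:300]])
B=cv2.copyMakeBorder(B,0,0,0,1,0)
cv2.imwrite("pics/c3.png",cv2.cvtColor(np.hstack([A,B[:600,:400]]),4))
E
```

```text
[array([579.153,  38.293, 194.333]), array([579.26 ,  38.335, 194.276]), array([579.196,  38.371, 194.206])] 6.3333
```

View pics/c3.png

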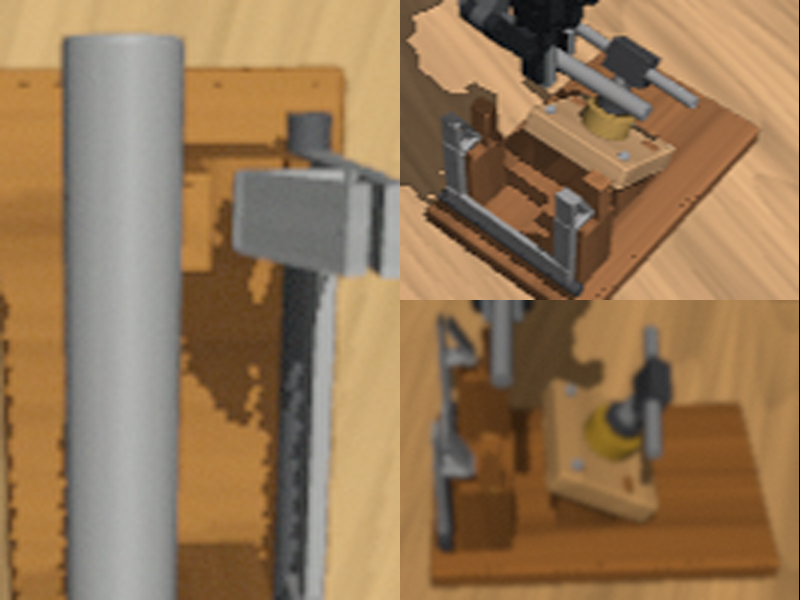

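```bash
python3 - <<'E'
from h import *
z=np.load("w3.npz");i=dict(camera_info("wrist"),R=z["R"],t=z["t"]);p=z["p"]
y=.295
e=lambda X:Rz(y).T@(X-p)   # easel axes about TCP
for n,uv,h in(("prong58",(282.5,123.5),115),("prong42",(282.5,147.5),115),("nosetip",(289,132),93),("board150,75",(315.5,97),18),("barEnd",(260.8,89),197),("barL@near",(246,170),194),("barR",(275.7,170),194)):
    print(n,e(plane(i,uv,h)))
w=np.load("w2.npz");i2=dict(i,R=w["R"],t=w["t"])
print("board(-80,75)",e(plane(i2,(47,105.5),18)),"(-80,-75)",e(plane(i2,(74.5,249),18)),"(150,75)",e(plane(i2,(290,104),18)))
# scene/side refit with crops
a=camera_info("scene");b=camera_info("side")
sc=lambda x,y:(220+(x-400)/3,160+y/3);sd=lambda x,y:(215+(x-400)/3,165+(y-300)/3)
obs=[(a,sc(757,130),(-80,75,18)),(a,sc(427,210),(150,-75,18)),(b,sd(742,405),(-80,-75,18)),(b,sd(778,568),(-80,75,18)),(b,sd(432,580),(150,75,18))]
for o in(obs,obs[:2],obs[2:]):
    q,r=fit(o,[486,15,.29]);print(q,r.round(1).tolist(),e(Rz(q[2])@[120,0,85]+[q[0],q[1],0]))
E
```

```text
prong58 [ 15.906  58.4   -79.272]
prong42 [ 16.181  43.02  -79.272]
nosetip [  22.239   50.805 -101.272]
board150,75 [  52.924   75.099 -176.272]
barEnd [ 1.767 77.004  2.728]
barL@near [-4.335 45.7   -0.272]
barR [ 7.796 45.662 -0.272]
board(-80,75) [-172.473   73.888 -176.272] (-80,-75) [-172.379  -73.602 -176.272] (150,75) [  53.648   74.843 -176.272]
[486.068  14.977   0.302] [[2.6, -0.1], [0.0, 0.6], [-0.6, -1.3], [1.3, -0.8], [-1.8, -1.0]] [  24.095    5.548 -109.272]
[487.827  12.177   0.307] [[1.2, -0.7], [-1.1, 0.3]] [  24.958    2.971 -109.272]
[484.978  16.888   0.301] [[-0.1, -0.6], [1.7, 0.2], [-1.6, -0.2]] [  23.608    7.539 -109.272]
```

```bash
python3 - <<'E'
from h import *
p=np.load("w3.npz")["p"];y=.297
e=lambda X:Rz(y).T@(X-p)
a=camera_info("scene");b=camera_info("side")
sc=lambda x,y:(220+(x-400)/3,160+y/3);sd=lambda x,y:(215+(x-400)/3,165+(y-300)/3)
print(e(plane(a,sc(642,105),194)),e(plane(b,sd(502,375),194)))
for i,f,uv in((a,sc,(600,185)),(b,sd,(492,455))): print(e(plane(i,f(*uv),115)))
E
```

```text
[-2.636 72.255 -0.272] [-0.31  77.214 -0.272]
[ 11.491  55.864 -79.272]
[  7.885  63.424 -79.272]
```

Call:
{"method": "jog_arm", "body": {"series": [[0, 0.04, 0.03, 0, 0, -0.012, 0], [0, 0.08, 0.1, 0, 0, -0.012, 0], [0, 0.094, 0.18, 0, 0, -0.012, 0], [0, 0.094, 0.24, 0, 0, -0.012, 0], [0, 0.094, 0.256, 0, 0, -0.012, 0]]}}

```text
t: 6.9
position: [600.0, 45.3, 126.6]
orientation: [[-0.294, 0.956, -0.004], [0.956, 0.294, 0.0], [0.002, -0.004, -1.0]]
ft_force: [-0.7, -0.3, -1.8]
width: 9.6
gripper_force: 58.8
```

Call:
{"method": "jog_arm", "body": {"series": [[0, 0, 0, 0, 0, 0, 0], [0, 0, 0, 0, 0, 0, 0], [0, 0, 0, 0, 0, 0, 0], [0, 0, 0, 0, 0, 0, 0], [0, 0, 0, 0, 0, 0, 0]]}}

```text
t: 7.32
position: [601.7, 44.8, 131.1]
orientation: [[-0.293, 0.956, 0.002], [0.956, 0.293, -0.0], [-0.001, 0.002, -1.0]]
ft_force: [0.5, -0.2, -0.7]
width: 10.2
gripper_force: 58.8
```

```bash
cat > look.py <<'E'
import sys
from h import *
n=sys.argv[1]
ps=[]
for k in range(2):
    s=state();ps.append(s["position"]);im=read_camera("wrist")
print(ps[-1],s["t"],s["ft_force"]);i=camera_info("wrist");np.savez(n+".npz",R=i["R"],t=i["t"],p=np.mean(ps,0))
def crop(im,x,y,w,h,f): return cv2.resize(im[y:y+h,x:x+w],None,fx=f,fy=f,interpolation=cv2.INTER_CUBIC)
sc=read_camera("scene");sd=read_camera("side")
for a,b in(("w",im),("sc",sc),("sd",sd)): cv2.imwrite(f"pics/{n}_{a}.png",cv2.cvtColor(b,4))
B=np.vstack([crop(sc,220,160,133,100,3),crop(sd,215,165,133,100,3)])
cv2.imwrite(f"pics/{n}.png",cv2.cvtColor(np.hstack([crop(im,210,60,100,150,4),B]),4))
E
python3 look.py d4
```

```text
[601.562  44.828 130.929] 7.3667 [-1.211 -0.058 -1.29 ]
```

View pics/d4.png

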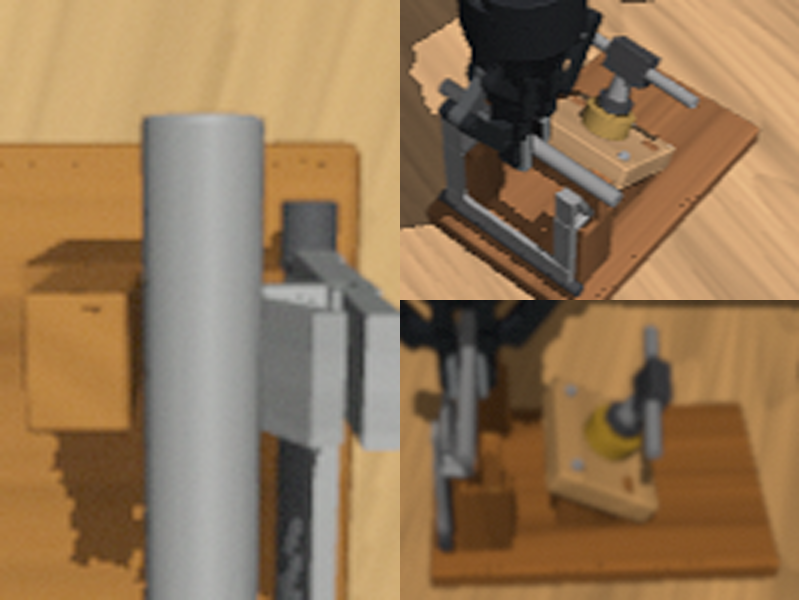

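```bash
python3 - <<'E'
from h import *
z=np.load("d4.npz");i=dict(camera_info("wrist"),R=z["R"],t=z["t"]);p=z["p"];y=.297
e=lambda X:Rz(y).T@(X-p)
W=lambda x,y:(210+x/4,60+y/4)
for n,uv,h in(("pL58",(27,293),115),("pR58",(131,293),115),("pR42",(130,430),115),("pL42",(25,430),115),("barL",(145,250),131),("barR",(263,250),131),("barL",(147,500),131),("barR",(258,500),131),("end",(204,116),134),("nosetop",(313,312),127),("nosetopb",(313,440),127),("board",(357,145),18)): print(n,e(plane(i,W(*uv),h)))
a=camera_info("scene");b=camera_info("side")
sc=lambda x,y:(220+(x-400)/3,160+y/3);sd=lambda x,y:(215+(x-400)/3,165+(y-300)/3)
print(e(plane(a,sc(613,194),131)),e(plane(a,sc(447,88),131)),e(plane(b,sd(463,470),131)))
E
```

```text
pL58 [-18.096  58.878 -16.018]
pR58 [ -6.541  58.884 -16.018]
pR42 [ -6.892  43.358 -16.018]
pL42 [-18.934  43.354 -16.018]
barL [-4.264 64.697 -0.018]
barR [ 7.237 64.704 -0.018]
barL [-4.359 39.435 -0.018]
barR [ 7.107 39.438 -0.018]
end [ 1.451 77.014  2.982]
nosetop [12.64  58.233 -4.018]
nosetopb [12.999 44.881 -4.018]
board [  29.868   75.393 -113.018]
[-1.616 73.757 -0.018] [  0.356 -67.906  -0.018] [ 0.451 88.814 -0.018]
```

Call:
{"method": "jog_arm", "body": {"series": [[-0.004, -0.0015, 0.016, 0, 0, 0, 0], [-0.004, -0.0015, 0.036, 0, 0, 0, 0], [-0.004, -0.0015, 0.056, 0, 0, 0, 0], [-0.004, -0.0015, 0.076, 0, 0, 0, 0], [-0.004, -0.0015, 0.092, 0, 0, 0, 0]]}}

```text
t: 7.93
position: [600.1, 43.6, 106.5]
orientation: [[-0.293, 0.956, -0.002], [0.956, 0.293, -0.001], [-0.0, -0.002, -1.0]]
ft_force: [-4.9, -0.6, 7.2]
width: 10.2
gripper_force: 59.5
```

Call:
{"method": "jog_arm", "body": {"series": [[0, 0, 0.012, 0, 0, 0, 0], [0, 0, 0.024, 0, 0, 0, 0], [0, 0, 0.036, 0, 0, 0, 0], [0, 0, 0.048, 0, 0, 0, 0], [0, 0, 0.056, 0, 0, 0, 0]]}}

```text
t: 8.35
position: [599.9, 43.8, 91.8]
orientation: [[-0.293, 0.956, -0.002], [0.956, 0.293, -0.0], [0.001, -0.002, -1.0]]
ft_force: [-4.2, -1.6, -2.6]
width: 9.9
gripper_force: 58.8
```

Call:
{"method": "jog_arm", "body": {"series": [[0, 0, 0.006, 0, 0, 0, 0], [0, 0, 0.012, 0, 0, 0, 0], [0, 0, 0.018, 0, 0, 0, 0], [0, 0, 0.024, 0, 0, 0, 0], [0, 0, 0.024, 0, 0, 0, 0]]}}

```text
t: 8.77
position: [602.1, 44.0, 87.2]
orientation: [[-0.293, 0.956, 0.002], [0.956, 0.293, 0.0], [-0.0, 0.002, -1.0]]
ft_force: [0.7, -0.3, -1.4]
width: 10.1
gripper_force: 58.7
```

Call:
{"method": "jog_arm", "body": {"series": [[0, 0, 0.002, 0, 0, 0, 0], [0, 0, 0.004, 0, 0, 0, 0], [0, 0, 0.004, 0, 0, 0, 0], [0, 0, 0.004, 0, 0, 0, 0], [0, 0, 0.004, 0, 0, 0, 0]]}}

```text
t: 9.18
position: [601.1, 43.8, 86.2]
orientation: [[-0.293, 0.956, 0.0], [0.956, 0.293, 0.0], [-0.0, 0.0, -1.0]]
ft_force: [-0.1, -0.2, -1.0]
width: 10.4
gripper_force: 58.7
```

Call:
{"method": "jog_arm", "body": {"series": [[0, 0, 0.002, 0, 0, 0, 0], [0, 0, 0.004, 0, 0, 0, 0], [0, 0, 0.006, 0, 0, 0, 0], [0, 0, 0.006, 0, 0, 0, 0], [0, 0, 0.006, 0, 0, 0, 0]]}}

```text
t: 9.6
position: [601.2, 43.8, 85.8]
orientation: [[-0.293, 0.956, 0.001], [0.956, 0.293, -0.0], [-0.0, 0.001, -1.0]]
ft_force: [-3.9, 0.2, 6.9]
width: 9.8
gripper_force: 59.8
```

```bash
python3 look.py d5
```

```text
[601.224  43.824  85.805] 9.65 [-2.948 -0.223  6.837]
```

View pics/d5.png

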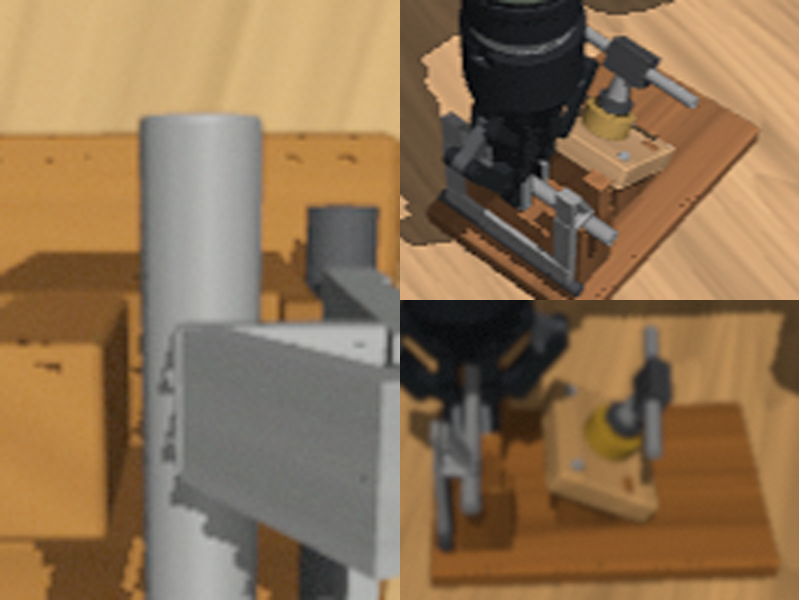

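```bash
python3 - <<'E'
from h import *
z=np.load("d5.npz");i=dict(camera_info("wrist"),R=z["R"],t=z["t"]);p=z["p"];y=.297
e=lambda X:Rz(y).T@(X-p)
W=lambda x,y:(210+x/4,60+y/4)
for n,uv,h in(("noseO57",(182,325),93),("noseI43",(180,478),93),("end",(204,116),88),("end",(204,116),85),("pR58",(103,344),115),("pR42",(107,536),115)): print(n,e(plane(i,W(*uv),h)))
E
```

```text
noseO57 [-0.408 58.278  7.199]
noseI43 [-0.651 43.514  7.199]
end [ 1.639 76.99   2.199]
end [ 1.652 77.077 -0.801]
pR58 [-6.154 59.688 29.199]
pR42 [-6.165 44.374 29.199]
```

Call:
{"method": "jog_arm", "body": {"series": [[0, 0, 0, 0, 0, 0, 0.2], [0, 0, 0, 0, 0, 0, 0.4], [0, 0, 0, 0, 0, 0, 0.4], [0, 0, 0, 0, 0, 0, 0.4], [0, 0, 0, 0, 0, 0, 0.4]]}}

```text
t: 10.22
position: [601.0, 43.8, 84.4]
orientation: [[-0.293, 0.956, -0.0], [0.956, 0.293, 0.0], [0.0, -0.0, -1.0]]
ft_force: [-0.8, 0.2, 0.1]
width: 34.1
gripper_force: 0.0
```

Call:
{"method": "jog_arm", "body": {"series": [[0, 0, -0.03, 0, 0, 0, 0.4], [0, 0, -0.12, 0, 0, 0, 0.4], [0, 0, -0.25, 0, 0, 0, 0.4], [0, 0, -0.4, 0, 0, 0, 0.4], [0, 0, -0.5, 0, 0, 0, 0.4]]}}

```text
t: 10.63
position: [601.8, 43.8, 213.2]
orientation: [[-0.293, 0.956, 0.003], [0.956, 0.293, -0.0], [-0.001, 0.003, -1.0]]
ft_force: [0.9, 0.3, 0.2]
width: 34.5
gripper_force: 0.0
```

Call:
{"method": "jog_arm", "body": {"series": [[0, -0.08, 0, -0.1, 0, 0, 0.6], [0, -0.22, 0, -0.2, 0, 0, 0.6], [0, -0.37, 0, -0.3, 0, 0, 0.6], [0, -0.52, 0, -0.42, 0, 0, 0.6], [0, -0.652, 0, -0.524, 0, 0, 0.6]]}}

```text
t: 11.05
position: [442.9, -3.9, 209.5]
orientation: [[-0.294, 0.923, 0.25], [0.956, 0.284, 0.076], [-0.001, 0.261, -0.965]]
ft_force: [-1.4, -0.6, 0.7]
width: 51.3
gripper_force: 0.0
```

Call:
{"method": "jog_arm", "body": {"series": [[0, 0, 0, -0.13, 0, 0, 0.6], [0, 0, 0, -0.26, 0, 0, 0.6], [0, 0, 0, -0.39, 0, 0, 0.6], [0, 0, 0, -0.524, 0, 0, 0.6], [0, 0, 0, -0.524, 0, 0, 0.6]]}}

```text
t: 11.47
position: [442.6, -3.8, 208.5]
orientation: [[-0.291, 0.828, 0.478], [0.957, 0.252, 0.146], [0.001, 0.5, -0.866]]
ft_force: [0.0, 0.2, -0.7]
width: 51.4
gripper_force: 0.0
```

```bash
python3 - <<'E'
from h import *
s=state();print(s["t"],s["position"],s["joint_positions"])
print(Rz(.297).T@s["orientation"])
im=read_camera("wrist");cv2.imwrite("pics/w6.png",cv2.cvtColor(im,4));print([(d["point"],d["conf"]) for d in search_frame("tap_hub","wrist")])
for c in("scene","side"):
    read_camera(c);print([(d["point"],d["conf"]) for d in search_frame("bar",c)][:1])
E
```

```text
11.4667 [442.557  -3.754 208.477] [-0.387 -0.127 -0.967  0.309  0.322  0.958]
[[ 0.001  0.866  0.5  ]
 [ 1.    -0.002  0.   ]
 [ 0.001  0.5   -0.866]]
[([479.1, 13.1, 116.6], 0.89)]
[([602.3, 48.0, 87.3], 0.69)]
[([597.9, 58.2, 88.1], 0.78)]
```

Call:
{"method": "jog_arm", "body": {"series": [[0, 0, 0, 0, 0, -0.17, 0.6], [0, 0, 0, 0, 0, -0.34, 0.6], [0, 0, 0, 0, 0, -0.52, 0.6], [0, 0, 0, 0, 0, -0.7, 0.6], [0, 0, 0, 0, 0, -0.869, 0.6]]}}

```text
t: 12.18
position: [445.8, -3.9, 209.7]
orientation: [[-0.618, 0.625, 0.478], [0.757, 0.637, 0.147], [-0.212, 0.452, -0.866]]
ft_force: [0.3, -0.5, 0.2]
width: 50.8
gripper_force: 0.0
```

Call:
{"method": "jog_arm", "body": {"series": [[0, 0, 0, 0, 0, -0.17, 0.6], [0, 0, 0, 0, 0, -0.34, 0.6], [0, 0, 0, 0, 0, -0.52, 0.6], [0, 0, 0, 0, 0, -0.7, 0.6], [0, 0, 0, 0, 0, -0.869, 0.6]]}}

```text
t: 12.6
position: [445.8, -3.9, 209.8]
orientation: [[-0.823, 0.306, 0.478], [0.419, 0.896, 0.147], [-0.383, 0.321, -0.866]]
ft_force: [-0.4, 0.2, 0.1]
width: 51.4
gripper_force: 0.0
```

Call:
{"method": "jog_arm", "body": {"series": [[0, 0, 0, 0, 0, -0.17, 0.6], [0, 0, 0, 0, 0, -0.34, 0.6], [0, 0, 0, 0, 0, -0.52, 0.6], [0, 0, 0, 0, 0, -0.7, 0.6], [0, 0, 0, 0, 0, -0.869, 0.6]]}}

```text
t: 13.02
position: [445.8, -3.8, 209.7]
orientation: [[-0.876, -0.069, 0.478], [0.003, 0.989, 0.147], [-0.483, 0.13, -0.866]]
ft_force: [-0.9, 0.4, -0.7]
width: 51.2
gripper_force: 0.0
```

Call:
{"method": "jog_arm", "body": {"series": [[0, 0, 0, 0, 0, -0.17, 0.6], [0, 0, 0, 0, 0, -0.34, 0.6], [0, 0, 0, 0, 0, -0.52, 0.6], [0, 0, 0, 0, 0, -0.7, 0.6], [0, 0, 0, 0, 0, -0.869, 0.6]]}}

```text
t: 13.43
position: [445.8, -3.9, 209.7]
orientation: [[-0.766, -0.431, 0.478], [-0.414, 0.898, 0.147], [-0.492, -0.085, -0.866]]
ft_force: [-0.8, -0.2, -0.2]
width: 51.3
gripper_force: 0.0
```

Call:
{"method": "jog_arm", "body": {"series": [[0, 0, 0, 0, 0, -0.17, 0.6], [0, 0, 0, 0, 0, -0.34, 0.6], [0, 0, 0, 0, 0, -0.52, 0.6], [0, 0, 0, 0, 0, -0.7, 0.6], [0, 0, 0, 0, 0, -0.869, 0.6]]}}

```text
t: 13.85
position: [445.8, -3.9, 209.7]
orientation: [[-0.513, -0.713, 0.478], [-0.754, 0.641, 0.147], [-0.411, -0.285, -0.866]]
ft_force: [-0.6, -1.1, 0.9]
width: 51.0
gripper_force: 0.0
```

Call:
{"method": "jog_arm", "body": {"series": [[0, 0, 0, 0, 0, -0.17, 0.6], [0, 0, 0, 0, 0, -0.34, 0.6], [0, 0, 0, 0, 0, -0.52, 0.6], [0, 0, 0, 0, 0, -0.7, 0.6], [0, 0, 0, 0, 0, -0.869, 0.6]]}}

```text
t: 14.27
position: [445.8, -3.8, 209.7]
orientation: [[-0.165, -0.863, 0.478], [-0.953, 0.264, 0.147], [-0.253, -0.431, -0.866]]
ft_force: [-1.5, 0.0, 0.4]
width: 51.4
gripper_force: 0.0
```

Call:
{"method": "jog_arm", "body": {"series": [[0, 0, 0, 0, 0, -0.17, 0.6], [0, 0, 0, 0, 0, -0.34, 0.6], [0, 0, 0, 0, 0, -0.52, 0.6], [0, 0, 0, 0, 0, -0.7, 0.6], [0, 0, 0, 0, 0, -0.869, 0.6]]}}

```text
t: 14.68
position: [445.8, -3.9, 209.7]
orientation: [[0.213, -0.852, 0.478], [-0.976, -0.162, 0.147], [-0.048, -0.498, -0.866]]
ft_force: [-1.0, 0.5, -0.3]
width: 51.2
gripper_force: 0.0
```

Call:
{"method": "jog_arm", "body": {"series": [[0, 0, 0, 0, 0, 0, 0.6], [0, 0, 0, 0, 0, 0, 0.6], [0, 0, 0, 0, 0, 0, 0.6], [0, 0, 0, 0, 0, 0, 0.6], [0, 0, 0, 0, 0, 0, 0.6]]}}

```text
t: 15.1
position: [445.2, -3.9, 209.5]
orientation: [[0.208, -0.853, 0.478], [-0.977, -0.156, 0.147], [-0.05, -0.498, -0.866]]
ft_force: [-0.6, 0.0, 0.5]
width: 51.2
gripper_force: 0.0
```

```bash
python3 - <<'E'
from h import *
s=state();print(s["t"],s["position"],s["joint_positions"])
print(Rz(.297).T@s["orientation"])
i=camera_info("wrist");im=read_camera("wrist");np.savez("w7.npz",R=i["R"],t=i["t"],p=s["position"],o=s["orientation"])
cv2.imwrite("pics/w7.png",cv2.cvtColor(cv2.resize(im,(800,600),interpolation=cv2.INTER_CUBIC),4));print([(d["point"],d["conf"]) for d in search_frame("tap_hub","wrist")])
for X in((488.2,9.6,108.6),): print(proj(i,X)*1.5625)
E
```

```text
15.1 [445.21   -3.933 209.526] [-0.385 -0.123 -0.961  0.311  0.321 -2.083]
[[-0.087 -0.862  0.5  ]
 [-0.995  0.1    0.   ]
 [-0.05  -0.498 -0.866]]
[([484.8, 5.2, 115.6], 0.58)]
[[431.578 303.727]]
```

View pics/w7.png

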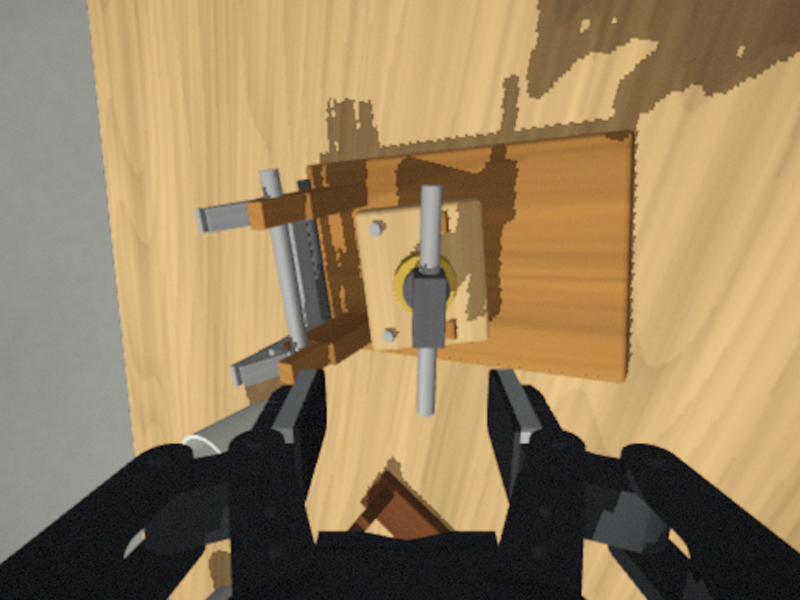

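```bash
python3 - <<'E'
from h import *
z=np.load("w7.npz");i=dict(camera_info("wrist"),R=z["R"],t=z["t"]);p=z["p"];o=z["o"]
C=-i["R"].T@i["t"]; c=o.T@(C-p); print("cam in tool",c)
def T(uv,d):
    v=o.T@i["R"].T@np.linalg.inv(i["camera_matrix"])@[uv[0]/1.5625,uv[1]/1.5625,1]; return c+v*(d-c[2])/v[2]
print("pred hub in tool",o.T@(np.array([488.2,9.6,108.6])-p))
for d in(80,85,90,95,100):
    a,b=T((431,186),d),T((426,415),d); print(d,(a+b)/2,np.linalg.norm(a-b),np.arctan2((a-b)[1],(a-b)[0]))
for d in(78,83): 
    q=[T(u,d) for u in((414,276),(446,276),(413,347),(444,347))];print(d,np.mean(q,0),[x.round(1).tolist() for x in q])
print("boss",T((425,284),135))
E
```

```text
cam in tool [  72.774   -1.298 -123.375]
pred hub in tool [  0.831  11.434 109.936]
80 [ 7.813  8.403 80.   ] 105.16677817490648 0.007633023744623562
85 [ 6.216  8.641 85.   ] 107.75232034690434 0.0076330237446235565
90 [ 4.619  8.88  90.   ] 110.3378625189022 0.007633023744623568
95 [ 3.021  9.118 95.   ] 112.92340469090004 0.007633023744623563
100 [  1.424   9.357 100.   ] 115.50894686289793 0.007633023744623543
78 [ 6.77   8.727 78.   ] [[23.1, 2.0, 78.0], [23.1, 15.7, 78.0], [-9.5, 1.7, 78.0], [-9.5, 15.5, 78.0]]
83 [ 5.131  8.976 83.   ] [[21.8, 2.1, 83.0], [21.8, 16.1, 83.0], [-11.6, 1.8, 83.0], [-11.6, 16.0, 83.0]]
boss [  4.46    9.011 135.   ]
```

Call:
{"method": "jog_arm", "body": {"series": [[-0.003, 0.03, 0.06, 0, 0, 0.015, 0.6], [-0.003, 0.037, 0.15, 0, 0, 0.015, 0.6], [-0.003, 0.037, 0.25, 0, 0, 0.015, 0.6], [-0.003, 0.037, 0.34, 0, 0, 0.015, 0.6], [-0.003, 0.037, 0.42, 0, 0, 0.015, 0.6]]}}

```text
t: 15.62
position: [487.9, 10.8, 113.1]
orientation: [[0.202, -0.854, 0.479], [-0.978, -0.149, 0.147], [-0.054, -0.498, -0.866]]
ft_force: [0.6, -1.1, 0.2]
width: 51.4
gripper_force: 0.0
```

Call:
{"method": "jog_arm", "body": {"series": [[0, 0, 0, 0, 0, 0, 0.5], [0, 0, 0, 0, 0, 0, 0.4], [0, 0, 0, 0, 0, 0, 0.3], [0, 0, 0, 0, 0, 0, 0.25], [0, 0, 0, 0, 0, 0, 0.2]], "newtons": 25}}

```text
t: 16.03
position: [485.9, 10.5, 114.2]
orientation: [[0.201, -0.856, 0.477], [-0.978, -0.149, 0.145], [-0.053, -0.496, -0.867]]
ft_force: [-1.2, 0.1, -0.8]
width: 17.1
gripper_force: 0.1
```

Call:
{"method": "jog_arm", "body": {"series": [[0, 0, 0, 0, 0, 0, 0.1], [0, 0, 0, 0, 0, 0, 0], [0, 0, 0, 0, 0, 0, 0], [0, 0, 0, 0, 0, 0, 0], [0, 0, 0, 0, 0, 0, 0]]}}

```text
t: 16.45
position: [485.8, 10.4, 114.2]
orientation: [[0.201, -0.856, 0.477], [-0.978, -0.149, 0.145], [-0.054, -0.496, -0.867]]
ft_force: [-7.0, -1.8, 3.4]
width: 15.4
gripper_force: 29.6
```

```bash
cat > f.py <<'E'
from h import *
F=[];M=[]
s=state();F.append(s["ft_force"]);M.append(s["torque"])
o=s["orientation"]
print(s["t"],"pos",s["position"],"w",s["width"],s["gripper_force"],"j",s["joint_positions"])
print("F tool",o.T@np.mean(F,0),"M tool",o.T@np.mean(M,0))
eo=Rz(.297).T@o;print(eo);print("theta about axis",np.arctan2(eo[0,0]*.866+eo[2,0]*.5,eo[1,0]))
E
python3 f.py
```

```text
16.45 pos [485.761  10.421 114.162] w 15.448030389301673 29.617849602364004 j [-0.299  0.155 -1.033 -0.062  0.283 -1.994]
F tool [ 0.128  4.569 -6.544] M tool [-1.357  0.091  0.131]
[[-0.094 -0.862  0.499]
 [-0.994  0.108 -0.001]
 [-0.054 -0.496 -0.867]]
theta about axis -3.0330871119301044
```

Call:
{"method": "jog_arm", "body": {"series": [[0, 0.003, -0.001, 0, 0, 0, 0], [0, 0.003, -0.001, 0, 0, 0, 0], [0, 0.003, -0.001, 0, 0, 0, 0], [0, 0.003, -0.001, 0, 0, 0, 0], [0, 0.003, -0.001, 0, 0, 0, 0]], "newtons": 45}}

```text
t: 16.87
position: [485.7, 10.4, 114.1]
orientation: [[0.202, -0.855, 0.478], [-0.978, -0.149, 0.146], [-0.054, -0.497, -0.866]]
ft_force: [-7.4, -2.2, 6.1]
width: 15.1
gripper_force: 49.6
```

Call:
{"method": "jog_arm", "body": {"series": [[0, 0, 0, 0, 0, 0.15, 0], [0, 0, 0, 0, 0, 0.34, 0], [0, 0, 0.0005, 0, 0, 0.53, 0], [0, 0, 0.001, 0, 0, 0.72, 0], [0, 0, 0.0011, 0, 0, 0.8976, 0]]}}

```text
t: 17.28
position: [486.0, 10.4, 114.0]
orientation: [[-0.193, -0.857, 0.478], [-0.945, 0.294, 0.146], [-0.265, -0.424, -0.866]]
ft_force: [-7.4, -1.7, 6.6]
width: 15.4
gripper_force: 49.6
```

```bash
python3 f.py
```

```text
17.2833 pos [486.018  10.392 113.981] w 15.380312117655272 49.58572720497614 j [-0.3    0.156 -1.034 -0.065  0.284 -1.542]
F tool [ 1.256  3.095 -9.521] M tool [-1.098  0.633 -0.136]
[[-0.461 -0.733  0.5  ]
 [-0.847  0.532 -0.   ]
 [-0.265 -0.424 -0.866]]
theta about axis -2.581039728287839
```

Call:
{"method": "jog_arm", "body": {"series": [[0, 0, 0, 0, 0, 0.15, 0], [0, 0, 0, 0, 0, 0.34, 0], [0, 0, 0, 0, 0, 0.53, 0], [0, 0, 0, 0, 0, 0.72, 0], [0, 0, 0, 0, 0, 0.8976, 0]]}}

```text
t: 17.7
position: [486.2, 10.3, 113.9]
orientation: [[-0.545, -0.688, 0.478], [-0.724, 0.675, 0.146], [-0.423, -0.267, -0.866]]
ft_force: [-4.3, -1.2, 1.4]
width: 15.1
gripper_force: 48.7
```

Call:
{"method": "jog_arm", "body": {"series": [[0, 0, 0, 0, 0, 0.17, 0], [0, 0, 0, 0, 0, 0.35, 0], [0, 0, 0, 0, 0, 0.53, 0], [0, 0, 0, 0, 0, 0.72, 0], [0, 0, 0, 0, 0, 0.8976, 0]]}}

```text
t: 18.12
position: [486.4, 10.1, 113.7]
orientation: [[-0.79, -0.384, 0.478], [-0.36, 0.922, 0.145], [-0.496, -0.057, -0.866]]
ft_force: [-1.2, -1.7, -1.8]
width: 14.9
gripper_force: 47.9
```

Call:
{"method": "jog_arm", "body": {"series": [[0, 0, 0, 0, 0, 0.17, 0], [0, 0, 0, 0, 0, 0.35, 0], [0, 0, 0.0005, 0, 0, 0.53, 0], [0, 0, 0.001, 0, 0, 0.72, 0], [0, 0, 0.0011, 0, 0, 0.8976, 0]]}}

```text
t: 18.53
position: [486.5, 10.0, 113.4]
orientation: [[-0.878, -0.002, 0.478], [0.076, 0.987, 0.145], [-0.472, 0.163, -0.866]]
ft_force: [-1.9, -2.1, -2.4]
width: 15.1
gripper_force: 48.0
```

```bash
python3 f.py
```

```text
18.5333 pos [486.538   9.988 113.436] w 15.06855354501584 48.02977065439336 j [-0.299  0.158 -1.033 -0.066  0.283 -0.195]
F tool [ 2.602 -2.448  0.89 ] M tool [ 0.751  1.043 -0.118]
[[-0.818  0.286  0.499]
 [ 0.33   0.944 -0.002]
 [-0.472  0.163 -0.866]]
theta about axis -1.2346766015334962
```

Call:
{"method": "jog_arm", "body": {"series": [[0, 0, 0, 0, 0, 0.17, 0], [0, 0, 0, 0, 0, 0.35, 0], [0, 0, 0.0005, 0, 0, 0.53, 0], [0, 0, 0.001, 0, 0, 0.72, 0], [0, 0, 0.0011, 0, 0, 0.8976, 0]]}}

```text
t: 18.95
position: [486.6, 9.9, 113.2]
orientation: [[-0.792, 0.379, 0.478], [0.497, 0.856, 0.144], [-0.354, 0.352, -0.866]]
ft_force: [-1.1, -2.8, -3.7]
width: 15.3
gripper_force: 48.0
```

Call:
{"method": "jog_arm", "body": {"series": [[0, 0, 0, 0, 0, 0.17, 0], [0, 0, 0, 0, 0, 0.35, 0], [0, 0, 0.0005, 0, 0, 0.53, 0], [0, 0, 0.001, 0, 0, 0.72, 0], [0, 0, 0.0011, 0, 0, 0.8976, 0]]}}

```text
t: 19.37
position: [486.6, 9.8, 112.8]
orientation: [[-0.549, 0.686, 0.478], [0.819, 0.555, 0.144], [-0.167, 0.47, -0.867]]
ft_force: [-2.0, -2.2, -3.3]
width: 15.1
gripper_force: 48.0
```

Call:
{"method": "jog_arm", "body": {"series": [[0, 0, 0, 0, 0, 0.18, 0], [0, 0, 0, 0, 0, 0.37, 0], [0, 0, 0.0005, 0, 0, 0.56, 0], [0, 0, 0.001, 0, 0, 0.75, 0], [0, 0, 0.0011, 0, 0, 0.8976, 0]]}}

```text
t: 19.78
position: [486.6, 9.8, 112.4]
orientation: [[-0.197, 0.856, 0.477], [0.979, 0.145, 0.144], [0.054, 0.496, -0.867]]
ft_force: [-2.0, -3.1, -2.7]
width: 15.2
gripper_force: 48.1
```

Call:
{"method": "jog_arm", "body": {"series": [[0, 0, 0, 0, 0, 0, 0], [0, 0, 0, 0, 0, 0, 0], [0, 0, 0, 0, 0, 0, 0], [0, 0, 0, 0, 0, 0, 0], [0, 0, 0, 0, 0, 0, 0]]}}

```text
t: 20.2
position: [486.6, 9.9, 112.4]
orientation: [[-0.202, 0.855, 0.477], [0.978, 0.151, 0.144], [0.051, 0.496, -0.867]]
ft_force: [-3.5, -5.5, -1.4]
width: 15.3
gripper_force: 48.3
```

```bash
python3 f.py
```

```text
20.2 pos [486.618   9.859 112.422] w 15.265228026243049 48.306326635647565 j [-0.299  0.161 -1.034 -0.069  0.282  1.146]
F tool [-4.708 -4.516 -1.211] M tool [ 1.574 -0.936  0.155]
[[ 0.093  0.862  0.499]
 [ 0.994 -0.106 -0.002]
 [ 0.051  0.496 -0.867]]
theta about axis 0.10600926853008057
```

Call:
{"method": "jog_arm", "body": {"series": [[0, 0, 0, 0, 0, -0.14, 0], [0, 0, 0, 0, 0, -0.3, 0], [0, 0, -0.0005, 0, 0, -0.46, 0], [0, 0, -0.001, 0, 0, -0.62, 0], [0, 0, -0.001, 0, 0, -0.7854, 0]]}}

```text
t: 20.62
position: [486.7, 9.8, 112.7]
orientation: [[-0.517, 0.71, 0.478], [0.844, 0.517, 0.144], [-0.145, 0.478, -0.867]]
ft_force: [-3.7, -5.6, -2.0]
width: 14.8
gripper_force: 48.3
```

Call:
{"method": "jog_arm", "body": {"series": [[0, 0, 0, 0, 0, -0.15, 0], [0, 0, 0, 0, 0, -0.31, 0], [0, 0, -0.0005, 0, 0, -0.47, 0], [0, 0, -0.001, 0, 0, -0.63, 0], [0, 0, -0.001, 0, 0, -0.7854, 0]]}}

```text
t: 21.03
position: [486.7, 9.9, 113.0]
orientation: [[-0.749, 0.458, 0.478], [0.581, 0.801, 0.144], [-0.316, 0.386, -0.866]]
ft_force: [-3.1, -4.1, -1.3]
width: 14.7
gripper_force: 48.3
```

Call:
{"method": "jog_arm", "body": {"series": [[0, 0, 0, 0, 0, -0.15, 0], [0, 0, 0, 0, 0, -0.31, 0], [0, 0, -0.0005, 0, 0, -0.47, 0], [0, 0, -0.001, 0, 0, -0.63, 0], [0, 0, -0.001, 0, 0, -0.7854, 0]]}}

```text
t: 21.45
position: [486.7, 10.0, 113.3]
orientation: [[-0.868, 0.136, 0.478], [0.231, 0.962, 0.145], [-0.44, 0.236, -0.866]]
ft_force: [-2.5, -3.5, -1.9]
width: 15.2
gripper_force: 48.3
```

Call:
{"method": "jog_arm", "body": {"series": [[0, 0, 0, 0, 0, -0.16, 0], [0, 0, 0, 0, 0, -0.33, 0], [0, 0, -0.0005, 0, 0, -0.5, 0], [0, 0, -0.001, 0, 0, -0.66, 0], [0, 0, -0.001, 0, 0, -0.7854, 0]]}}

```text
t: 21.87
position: [486.5, 10.1, 113.6]
orientation: [[-0.854, -0.206, 0.478], [-0.155, 0.977, 0.145], [-0.497, 0.05, -0.866]]
ft_force: [-2.4, -3.1, -2.1]
width: 15.1
gripper_force: 48.3
```

Call:
{"method": "jog_arm", "body": {"series": [[0, 0, 0, 0, 0, 0, 0], [0, 0, 0, 0, 0, 0, 0], [0, 0, 0, 0, 0, 0, 0], [0, 0, 0, 0, 0, 0, 0], [0, 0, 0, 0, 0, 0, 0]]}}

```text
t: 22.28
position: [486.6, 10.1, 113.6]
orientation: [[-0.855, -0.201, 0.478], [-0.149, 0.978, 0.145], [-0.497, 0.053, -0.866]]
ft_force: [-3.8, -3.5, 0.4]
width: 15.1
gripper_force: 48.4
```

```bash
python3 f.py
```

```text
22.2833 pos [486.577  10.116 113.58 ] w 15.10105949716227 48.43496807618067 j [-0.3    0.158 -1.033 -0.066  0.284 -0.424]
F tool [ 3.537 -2.607 -2.695] M tool [ 0.888  1.442 -0.096]
[[-0.861  0.094  0.5  ]
 [ 0.108  0.994 -0.001]
 [-0.497  0.053 -0.866]]
theta about axis -1.4630151477655466
```

Now half forward, stop, quarter back, stop.

Call:
{"method": "jog_arm", "body": {"series": [[0, 0, 0, 0, 0, 0.16, 0], [0, 0, 0, 0, 0, 0.34, 0], [0, 0, 0.0005, 0, 0, 0.53, 0], [0, 0, 0.001, 0, 0, 0.72, 0], [0, 0, 0.0011, 0, 0, 0.8976, 0]]}}

```text
t: 22.7
position: [486.7, 10.0, 113.3]
orientation: [[-0.857, 0.194, 0.478], [0.294, 0.945, 0.145], [-0.424, 0.265, -0.866]]
ft_force: [-4.2, -4.9, -0.6]
width: 15.1
gripper_force: 48.5
```

Call:
{"method": "jog_arm", "body": {"series": [[0, 0, 0, 0, 0, 0.17, 0], [0, 0, 0, 0, 0, 0.35, 0], [0, 0, 0.0005, 0, 0, 0.53, 0], [0, 0, 0.001, 0, 0, 0.72, 0], [0, 0, 0.0011, 0, 0, 0.8976, 0]]}}

```text
t: 23.12
position: [486.7, 9.9, 112.9]
orientation: [[-0.688, 0.547, 0.478], [0.675, 0.723, 0.144], [-0.267, 0.422, -0.867]]
ft_force: [-3.4, -5.2, -1.2]
width: 15.0
gripper_force: 48.5
```

Call:
{"method": "jog_arm", "body": {"series": [[0, 0, 0, 0, 0, 0.17, 0], [0, 0, 0, 0, 0, 0.35, 0], [0, 0, 0.0005, 0, 0, 0.53, 0], [0, 0, 0.001, 0, 0, 0.72, 0], [0, 0, 0.0011, 0, 0, 0.8976, 0]]}}

```text
t: 23.53
position: [486.6, 9.9, 112.6]
orientation: [[-0.382, 0.791, 0.478], [0.922, 0.359, 0.144], [-0.057, 0.495, -0.867]]
ft_force: [-4.1, -5.4, -1.7]
width: 14.9
gripper_force: 48.5
```

Call:
{"method": "jog_arm", "body": {"series": [[0, 0, 0, 0, 0, 0.17, 0], [0, 0, 0, 0, 0, 0.35, 0], [0, 0, 0.0005, 0, 0, 0.53, 0], [0, 0, 0.001, 0, 0, 0.72, 0], [0, 0, 0.0011, 0, 0, 0.8976, 0]]}}

```text
t: 23.95
position: [486.6, 9.9, 112.3]
orientation: [[-0.001, 0.879, 0.477], [0.987, -0.077, 0.144], [0.163, 0.471, -0.867]]
ft_force: [-4.6, -5.6, -1.5]
width: 15.1
gripper_force: 48.5
```

Call:
{"method": "jog_arm", "body": {"series": [[0, 0, 0, 0, 0, 0.17, 0], [0, 0, 0, 0, 0, 0.35, 0], [0, 0, 0.0005, 0, 0, 0.53, 0], [0, 0, 0.001, 0, 0, 0.72, 0], [0, 0, 0.0011, 0, 0, 0.8976, 0]]}}

```text
t: 24.37
position: [486.6, 10.1, 111.9]
orientation: [[0.38, 0.792, 0.477], [0.855, -0.498, 0.144], [0.352, 0.353, -0.867]]
ft_force: [-5.4, -6.4, -0.9]
width: 14.8
gripper_force: 48.6
```

Call:
{"method": "jog_arm", "body": {"series": [[0, 0, 0, 0, 0, 0.17, 0], [0, 0, 0, 0, 0, 0.35, 0], [0, 0, 0.0005, 0, 0, 0.53, 0], [0, 0, 0.001, 0, 0, 0.72, 0], [0, 0, 0.0011, 0, 0, 0.8976, 0]]}}

```text
t: 24.78
position: [486.6, 10.3, 111.7]
orientation: [[0.686, 0.549, 0.477], [0.555, -0.819, 0.145], [0.47, 0.165, -0.867]]
ft_force: [-4.7, -5.0, -1.1]
width: 15.4
gripper_force: 48.6
```

Call:
{"method": "jog_arm", "body": {"series": [[0, 0, 0, 0, 0, 0.18, 0], [0, 0, 0, 0, 0, 0.37, 0], [0, 0, 0.0005, 0, 0, 0.56, 0], [0, 0, 0.001, 0, 0, 0.75, 0], [0, 0, 0.0011, 0, 0, 0.8976, 0]]}}

```text
t: 25.2
position: [486.7, 10.5, 111.4]
orientation: [[0.857, 0.197, 0.477], [0.145, -0.979, 0.145], [0.495, -0.055, -0.867]]
ft_force: [-4.7, -5.3, -1.0]
width: 15.2
gripper_force: 48.6
```

Call:
{"method": "jog_arm", "body": {"series": [[0, 0, 0, 0, 0, 0, 0], [0, 0, 0, 0, 0, 0, 0], [0, 0, 0, 0, 0, 0, 0], [0, 0, 0, 0, 0, 0, 0], [0, 0, 0, 0, 0, 0, 0]]}}

```text
t: 25.62
position: [486.7, 10.5, 111.4]
orientation: [[0.856, 0.201, 0.477], [0.148, -0.978, 0.145], [0.496, -0.054, -0.867]]
ft_force: [-4.4, -4.0, -0.6]
width: 14.9
gripper_force: 48.6
```

```bash
python3 f.py
```

```text
25.6167 pos [486.719  10.516 111.413] w 14.880296673589381 48.58580307714874 j [-0.298  0.164 -1.034 -0.072  0.283  2.72 ]
F tool [-4.685  3.071 -2.21 ] M tool [-0.759 -1.646  0.11 ]
[[ 0.862 -0.095  0.499]
 [-0.109 -0.994 -0.001]
 [ 0.496 -0.054 -0.867]]
theta about axis 1.6796895922902468
```

Call:
{"method": "jog_arm", "body": {"series": [[0, 0, 0, 0, 0, -0.14, 0], [0, 0, 0, 0, 0, -0.3, 0], [0, 0, -0.0005, 0, 0, -0.46, 0], [0, 0, -0.001, 0, 0, -0.62, 0], [0, 0, -0.001, 0, 0, -0.7854, 0]]}}

```text
t: 26.03
position: [486.6, 10.3, 111.6]
orientation: [[0.712, 0.515, 0.477], [0.515, -0.845, 0.145], [0.478, 0.142, -0.867]]
ft_force: [-5.0, -5.2, -1.8]
width: 15.1
gripper_force: 48.6
```

Call:
{"method": "jog_arm", "body": {"series": [[0, 0, 0, 0, 0, -0.15, 0], [0, 0, 0, 0, 0, -0.31, 0], [0, 0, -0.0005, 0, 0, -0.47, 0], [0, 0, -0.001, 0, 0, -0.63, 0], [0, 0, -0.001, 0, 0, -0.7854, 0]]}}

```text
t: 26.45
position: [486.6, 10.2, 111.8]
orientation: [[0.461, 0.748, 0.477], [0.799, -0.584, 0.145], [0.387, 0.314, -0.867]]
ft_force: [-5.0, -5.5, -1.9]
width: 14.8
gripper_force: 48.6
```

Call:
{"method": "jog_arm", "body": {"series": [[0, 0, 0, 0, 0, -0.15, 0], [0, 0, 0, 0, 0, -0.31, 0], [0, 0, -0.0005, 0, 0, -0.47, 0], [0, 0, -0.001, 0, 0, -0.63, 0], [0, 0, -0.001, 0, 0, -0.7854, 0]]}}

```text
t: 26.87
position: [486.6, 10.0, 112.1]
orientation: [[0.139, 0.868, 0.477], [0.962, -0.234, 0.144], [0.237, 0.439, -0.867]]
ft_force: [-4.2, -6.6, -0.8]
width: 15.4
gripper_force: 48.5
```

Call:
{"method": "jog_arm", "body": {"series": [[0, 0, 0, 0, 0, -0.16, 0], [0, 0, 0, 0, 0, -0.33, 0], [0, 0, -0.0005, 0, 0, -0.5, 0], [0, 0, -0.001, 0, 0, -0.66, 0], [0, 0, -0.001, 0, 0, -0.7854, 0]]}}

```text
t: 27.28
position: [486.6, 9.9, 112.4]
orientation: [[-0.203, 0.855, 0.477], [0.978, 0.152, 0.144], [0.051, 0.496, -0.867]]
ft_force: [-4.6, -5.9, -1.8]
width: 14.8
gripper_force: 48.4
```

Call:
{"method": "jog_arm", "body": {"series": [[0, 0, 0, 0, 0, 0, 0], [0, 0, 0, 0, 0, 0, 0], [0, 0, 0, 0, 0, 0, 0], [0, 0, 0, 0, 0, 0, 0], [0, 0, 0, 0, 0, 0, 0]]}}

```text
t: 27.7
position: [486.6, 9.9, 112.4]
orientation: [[-0.2, 0.856, 0.477], [0.978, 0.149, 0.144], [0.052, 0.496, -0.867]]
ft_force: [-4.0, -6.1, -1.0]
width: 15.3
gripper_force: 48.4
```

Call:
{"method": "jog_arm", "body": {"series": [[0, 0, 0, 0, 0, 0, 0.2], [0, 0, 0, 0, 0, 0, 0.45], [0, 0, 0, 0, 0, 0, 0.45], [0, 0, 0, 0, 0, 0, 0.45], [0, 0, 0, 0, 0, 0, 0.45]]}}

```text
t: 28.12
position: [487.9, 11.0, 113.3]
orientation: [[-0.203, 0.854, 0.48], [0.978, 0.15, 0.147], [0.054, 0.499, -0.865]]
ft_force: [0.1, -0.0, -0.4]
width: 38.5
gripper_force: 0.0
```

```bash
python3 f.py
```

```text
28.1167 pos [487.944  10.991 113.339] w 38.48431683900121 0.0 j [-0.298  0.161 -1.033 -0.07   0.286  1.148]
F tool [-0.066 -0.126  0.365] M tool [ 0.498 -0.033  0.019]
[[ 0.092  0.86   0.502]
 [ 0.994 -0.106  0.001]
 [ 0.054  0.499 -0.865]]
theta about axis 0.10651489593834744
```

Call:
{"method": "jog_arm", "body": {"series": [[-0.0035, -0.0075, -0.03, 0, 0, 0, 0.45], [-0.0035, -0.0075, -0.09, 0, 0, 0, 0.5], [-0.0035, -0.0075, -0.15, 0, 0, 0, 0.5], [-0.0035, -0.0075, -0.21, 0, 0, 0, 0.5], [-0.0035, -0.0075, -0.24, 0, 0, 0, 0.5]]}}

```text
t: 28.53
position: [456.7, 0.7, 165.3]
orientation: [[-0.203, 0.854, 0.48], [0.978, 0.15, 0.147], [0.053, 0.499, -0.865]]
ft_force: [-0.2, -1.1, 0.3]
width: 42.7
gripper_force: 0.0
```

Call:
{"method": "jog_arm", "body": {"series": [[0, 0, 0, 0, 0, -0.17, 0.5], [0, 0, 0, 0, 0, -0.35, 0.5], [0, 0, 0, 0, 0, -0.53, 0.5], [0, 0, 0, 0, 0, -0.72, 0.5], [0, 0, 0, 0, 0, -0.8976, 0.5]]}}

```text
t: 28.95
position: [456.9, 0.8, 164.3]
orientation: [[-0.556, 0.679, 0.479], [0.813, 0.563, 0.147], [-0.17, 0.471, -0.865]]
ft_force: [0.4, 0.3, 0.5]
width: 42.5
gripper_force: 0.0
```

Call:
{"method": "jog_arm", "body": {"series": [[0, 0, 0, 0, 0, -0.17, 0.5], [0, 0, 0, 0, 0, -0.35, 0.5], [0, 0, 0, 0, 0, -0.53, 0.5], [0, 0, 0, 0, 0, -0.72, 0.5], [0, 0, 0, 0, 0, -0.8976, 0.5]]}}

```text
t: 29.37
position: [456.9, 0.9, 164.2]
orientation: [[-0.796, 0.37, 0.479], [0.489, 0.86, 0.147], [-0.357, 0.351, -0.866]]
ft_force: [0.2, 0.9, 0.7]
width: 42.1
gripper_force: 0.0
```

Call:
{"method": "jog_arm", "body": {"series": [[0, 0, 0, 0, 0, -0.17, 0.5], [0, 0, 0, 0, 0, -0.35, 0.5], [0, 0, 0, 0, 0, -0.53, 0.5], [0, 0, 0, 0, 0, -0.72, 0.5], [0, 0, 0, 0, 0, -0.8976, 0.5]]}}

```text
t: 29.78
position: [456.9, 0.9, 164.2]
orientation: [[-0.878, -0.012, 0.479], [0.067, 0.987, 0.147], [-0.474, 0.161, -0.866]]
ft_force: [0.2, -0.1, -0.1]
width: 43.1
gripper_force: 0.0
```

Call:
{"method": "jog_arm", "body": {"series": [[0, 0, 0, 0, 0, -0.17, 0.5], [0, 0, 0, 0, 0, -0.35, 0.5], [0, 0, 0, 0, 0, -0.53, 0.5], [0, 0, 0, 0, 0, -0.72, 0.5], [0, 0, 0, 0, 0, -0.8976, 0.5]]}}

```text
t: 30.2
position: [456.9, 0.9, 164.2]
orientation: [[-0.786, -0.391, 0.479], [-0.368, 0.918, 0.147], [-0.497, -0.061, -0.866]]
ft_force: [-0.2, 0.1, 0.5]
width: 42.6
gripper_force: 0.0
```

Call:
{"method": "jog_arm", "body": {"series": [[0, 0, 0, 0, 0, -0.17, 0.5], [0, 0, 0, 0, 0, -0.35, 0.5], [0, 0, 0, 0, 0, -0.53, 0.5], [0, 0, 0, 0, 0, -0.72, 0.5], [0, 0, 0, 0, 0, -0.8976, 0.5]]}}

```text
t: 30.62
position: [456.8, 0.9, 164.2]
orientation: [[-0.538, -0.694, 0.479], [-0.73, 0.668, 0.147], [-0.422, -0.27, -0.866]]
ft_force: [-0.4, 0.0, -0.1]
width: 42.4
gripper_force: 0.0
```

Call:
{"method": "jog_arm", "body": {"series": [[0, 0, 0, 0, 0, -0.17, 0.5], [0, 0, 0, 0, 0, -0.35, 0.5], [0, 0, 0, 0, 0, -0.53, 0.5], [0, 0, 0, 0, 0, -0.72, 0.5], [0, 0, 0, 0, 0, -0.8976, 0.5]]}}

```text
t: 31.03
position: [456.8, 0.9, 164.2]
orientation: [[-0.184, -0.858, 0.479], [-0.947, 0.285, 0.147], [-0.263, -0.426, -0.866]]
ft_force: [0.0, -1.1, -0.5]
width: 42.6
gripper_force: 0.0
```

Call:
{"method": "jog_arm", "body": {"series": [[0, 0, 0, 0, 0, -0.17, 0.5], [0, 0, 0, 0, 0, -0.35, 0.5], [0, 0, 0, 0, 0, -0.53, 0.5], [0, 0, 0, 0, 0, -0.72, 0.5], [0, 0, 0, 0, 0, -0.8976, 0.5]]}}

```text
t: 31.45
position: [456.8, 0.9, 164.2]
orientation: [[0.207, -0.853, 0.479], [-0.977, -0.154, 0.147], [-0.052, -0.498, -0.866]]
ft_force: [-0.7, -0.1, -0.0]
width: 42.2
gripper_force: 0.0
```

Call:
{"method": "jog_arm", "body": {"series": [[0, 0, 0.03, 0, 0, 0, 0.5], [0, 0, 0.09, 0, 0, 0, 0.5], [0, 0, 0.15, 0, 0, 0, 0.5], [0, 0, 0.21, 0, 0, 0, 0.5], [0, 0, 0.24, 0, 0, 0, 0.5]]}}

```text
t: 31.87
position: [485.8, 9.8, 111.1]
orientation: [[0.203, -0.855, 0.478], [-0.978, -0.15, 0.147], [-0.054, -0.497, -0.866]]
ft_force: [0.2, -0.8, -0.1]
width: 42.6
gripper_force: 0.0
```

```bash
python3 f.py
```

```text
31.8667 pos [485.823   9.84  111.143] w 42.55129553654314 0.0 j [-0.302  0.163 -1.037 -0.074  0.287 -1.998]
F tool [ 0.78  -0.023  0.062] M tool [-0.531  0.072  0.009]
[[-0.092 -0.861  0.5  ]
 [-0.994  0.107  0.001]
 [-0.054 -0.497 -0.866]]
theta about axis -3.0344649512665267
```

Grip again and do the last half turn.

Call:
{"method": "jog_arm", "body": {"series": [[0, 0, 0, 0, 0, 0, 0.35], [0, 0, 0, 0, 0, 0, 0.2], [0, 0, 0, 0, 0, 0, 0], [0, 0, 0, 0, 0, 0, 0], [0, 0, 0, 0, 0, 0, 0]]}}

```text
t: 32.28
position: [486.0, 9.8, 112.5]
orientation: [[0.203, -0.854, 0.479], [-0.978, -0.15, 0.147], [-0.054, -0.499, -0.865]]
ft_force: [0.9, 2.2, 0.1]
width: 15.4
gripper_force: 46.8
```

Call:
{"method": "jog_arm", "body": {"series": [[0, 0, 0, 0, 0, 0, 0], [0, 0, 0, 0, 0, 0, 0], [0, 0, 0, 0, 0, 0, 0], [0, 0, 0, 0, 0, 0, 0], [0, 0, 0, 0, 0, 0, 0]]}}

```text
t: 32.7
position: [486.1, 9.8, 112.4]
orientation: [[0.203, -0.854, 0.479], [-0.978, -0.15, 0.147], [-0.054, -0.499, -0.865]]
ft_force: [-3.0, 1.6, 7.0]
width: 15.4
gripper_force: 47.8
```

```bash
python3 f.py
```

```text
32.7 pos [486.067   9.799 112.386] w 15.425590506117077 47.81523155546097 j [-0.303  0.16  -1.037 -0.072  0.288 -1.998]
F tool [-2.595 -1.195 -7.266] M tool [-0.262 -0.642  0.032]
[[-0.092 -0.86   0.502]
 [-0.994  0.107  0.001]
 [-0.054 -0.499 -0.865]]
theta about axis -3.0347603820515254
```

Call:
{"method": "jog_arm", "body": {"series": [[0, 0, 0, 0, 0, 0.16, 0], [0, 0, 0, 0, 0, 0.34, 0], [0, 0, 0, 0, 0, 0.53, 0], [0, 0, 0, 0, 0, 0.72, 0], [0, 0, 0, 0, 0, 0.8976, 0]]}}

```text
t: 33.12
position: [486.1, 9.9, 112.2]
orientation: [[-0.191, -0.857, 0.479], [-0.945, 0.293, 0.148], [-0.267, -0.425, -0.865]]
ft_force: [1.2, 2.9, 1.2]
width: 14.8
gripper_force: 47.2
```

Call:
{"method": "jog_arm", "body": {"series": [[0, 0, 0, 0, 0, 0.17, 0], [0, 0, 0, 0, 0, 0.35, 0], [0, 0, 0, 0, 0, 0.53, 0], [0, 0, 0, 0, 0, 0.72, 0], [0, 0, 0, 0, 0, 0.8976, 0]]}}

```text
t: 33.53
position: [486.2, 10.1, 112.1]
orientation: [[-0.544, -0.689, 0.479], [-0.724, 0.674, 0.148], [-0.425, -0.266, -0.865]]
ft_force: [4.5, 3.9, -2.2]
width: 15.1
gripper_force: 46.5
```

Call:
{"method": "jog_arm", "body": {"series": [[0, 0, 0, 0, 0, 0.17, 0], [0, 0, 0, 0, 0, 0.35, 0], [0, 0, 0.0005, 0, 0, 0.53, 0], [0, 0, 0.001, 0, 0, 0.72, 0], [0, 0, 0.0011, 0, 0, 0.8976, 0]]}}

```text
t: 33.95
position: [486.4, 10.2, 111.9]
orientation: [[-0.789, -0.385, 0.479], [-0.36, 0.921, 0.148], [-0.499, -0.055, -0.865]]
ft_force: [3.8, 3.9, -2.1]
width: 15.4
gripper_force: 46.5
```

Call:
{"method": "jog_arm", "body": {"series": [[0, 0, 0, 0, 0, 0.17, 0], [0, 0, 0, 0, 0, 0.35, 0], [0, 0, 0.0005, 0, 0, 0.53, 0], [0, 0, 0.001, 0, 0, 0.72, 0], [0, 0, 0.0011, 0, 0, 0.8976, 0]]}}

```text
t: 34.37
position: [486.6, 10.3, 111.7]
orientation: [[-0.878, -0.005, 0.479], [0.075, 0.986, 0.149], [-0.473, 0.167, -0.865]]
ft_force: [3.8, 4.8, -0.8]
width: 14.6
gripper_force: 46.5
```

Call:
{"method": "jog_arm", "body": {"series": [[0, 0, 0, 0, 0, 0.17, 0], [0, 0, 0, 0, 0, 0.35, 0], [0, 0, 0.0005, 0, 0, 0.53, 0], [0, 0, 0.001, 0, 0, 0.72, 0], [0, 0, 0.0011, 0, 0, 0.8976, 0]]}}

```text
t: 34.78
position: [486.9, 10.3, 111.5]
orientation: [[-0.793, 0.376, 0.48], [0.496, 0.856, 0.149], [-0.355, 0.356, -0.865]]
ft_force: [3.8, 4.8, -2.0]
width: 15.1
gripper_force: 46.4
```

Call:
{"method": "jog_arm", "body": {"series": [[0, 0, 0, 0, 0, 0.17, 0], [0, 0, 0, 0, 0, 0.35, 0], [0, 0, 0.0005, 0, 0, 0.53, 0], [0, 0, 0.001, 0, 0, 0.72, 0], [0, 0, 0.0011, 0, 0, 0.8976, 0]]}}

```text
t: 35.2
position: [487.1, 10.3, 111.3]
orientation: [[-0.551, 0.683, 0.48], [0.818, 0.556, 0.148], [-0.165, 0.474, -0.865]]
ft_force: [4.9, 4.5, -3.4]
width: 15.1
gripper_force: 46.4
```

```bash
python3 f.py
```

```text
35.2 pos [487.103  10.317 111.346] w 15.141656239522312 46.366751866880804 j [-0.301  0.165 -1.036 -0.077  0.288  0.7  ]
F tool [1.59  4.208 5.957] M tool [-0.614  0.471 -0.114]
[[-0.288  0.816  0.502]
 [ 0.943  0.332  0.002]
 [-0.165  0.474 -0.865]]
theta about axis -0.3381229792551168
```

Call:
{"method": "jog_arm", "body": {"series": [[0, 0, 0, 0, 0, 0.15, 0], [0, 0, 0, 0, 0, 0.3, 0], [0, 0, 0.0005, 0, 0, 0.45, 0], [0, 0, 0.001, 0, 0, 0.6, 0], [0, 0, 0.001, 0, 0, 0.67, 0]]}}

```text
t: 35.62
position: [487.3, 10.3, 111.2]
orientation: [[-0.297, 0.825, 0.48], [0.955, 0.258, 0.148], [-0.001, 0.502, -0.865]]
ft_force: [4.1, 4.1, -1.9]
width: 15.3
gripper_force: 46.5
```

```bash
python3 f.py
```

```text
35.6167 pos [487.27   10.298 111.156] w 15.273516436601318 46.455046581686474 j [-0.301  0.165 -1.036 -0.078  0.288  1.033]
F tool [2.715 3.5   4.192] M tool [-0.39   0.644 -0.144]
[[-0.005  0.865  0.502]
 [ 1.     0.005  0.001]
 [-0.001  0.502 -0.865]]
theta about axis -0.004718351767934126
```

Call:
{"method": "jog_arm", "body": {"series": [[0, 0, 0.001, 0, 0, 0.03, 0], [0, 0, 0.002, 0, 0, 0.06, 0], [0, 0, 0.002, 0, 0, 0.08, 0], [0, 0, 0.002, 0, 0, 0.1, 0], [0, 0, 0.002, 0, 0, 0.1, 0]]}}

```text
t: 36.03
position: [487.4, 10.2, 111.0]
orientation: [[-0.259, 0.838, 0.48], [0.966, 0.214, 0.148], [0.021, 0.502, -0.865]]
ft_force: [-0.8, 2.6, 6.1]
width: 15.1
gripper_force: 48.6
```

```bash
python3 f.py
```

```text
36.0333 pos [487.366  10.222 110.989] w 15.096864738489188 48.579201010098245 j [-0.301  0.166 -1.037 -0.079  0.287  1.079]
F tool [ 2.814  2.939 -5.235] M tool [-0.254  0.697 -0.747]
[[ 0.035  0.864  0.502]
 [ 0.999 -0.041  0.001]
 [ 0.021  0.502 -0.865]]
theta about axis 0.0408724313809559
```

Call:
{"method": "jog_arm", "body": {"series": [[0, 0, 0, 0, 0, 0, 0.2], [0, 0, 0, 0, 0, 0, 0.45], [0, 0, 0, 0, 0, 0, 0.45], [0, 0, 0, 0, 0, 0, 0.45], [0, 0, 0, 0, 0, 0, 0.45]]}}

```text
t: 36.45
position: [486.2, 9.6, 109.8]
orientation: [[-0.256, 0.841, 0.477], [0.966, 0.211, 0.146], [0.022, 0.499, -0.866]]
ft_force: [-0.2, -0.6, -0.1]
width: 38.6
gripper_force: 0.0
```

Call:
{"method": "jog_arm", "body": {"series": [[0, 0, -0.05, 0, 0, 0, 0.45], [0, 0, -0.15, 0, 0, 0, 0.5], [0, 0, -0.28, 0, 0, 0, 0.5], [0, 0, -0.4, 0, 0, 0, 0.5], [0, 0, -0.4, 0, 0, 0, 0.5]]}}

```text
t: 36.87
position: [438.9, -5.8, 200.7]
orientation: [[-0.255, 0.838, 0.482], [0.967, 0.212, 0.144], [0.019, 0.503, -0.864]]
ft_force: [0.6, -0.4, -0.8]
width: 42.7
gripper_force: 0.0
```

Call:
{"method": "jog_arm", "body": {"series": [[0, 0, 0, 0, 0, 0, 0.5], [0, 0, 0, 0, 0, 0, 0.5], [0, 0, 0, 0, 0, 0, 0.5], [0, 0, 0, 0, 0, 0, 0.5], [0, 0, 0, 0, 0, 0, 0.5]]}}

```text
t: 37.28
position: [438.4, -4.4, 195.5]
orientation: [[-0.257, 0.841, 0.476], [0.966, 0.212, 0.148], [0.023, 0.498, -0.867]]
ft_force: [0.0, -0.8, -0.1]
width: 42.5
gripper_force: 0.0
```

```bash
python3 f.py; python3 - <<'E'
from h import *
s=state();im=read_camera("wrist");sc=read_camera("scene");sd=read_camera("side")
def crop(im,x,y,w,h,f): return cv2.resize(im[y:y+h,x:x+w],None,fx=f,fy=f,interpolation=cv2.INTER_CUBIC)
A=cv2.resize(im[60:360,100:400],(400,400))
A=np.vstack([crop(im,150,40,240,180,400/240),crop(sd,150,120,200,150,2)])
B=np.vstack([crop(sc,215,155,133,100,3),crop(sd,215,165,133,100,3)])
cv2.imwrite("pics/fin.png",cv2.cvtColor(np.hstack([A[:600,:400],B[:600,:399]]),4))
E
```

```text
37.2833 pos [438.35   -4.399 195.502] w 42.46523609885414 0.0 j [-0.395 -0.111 -0.995  0.271  0.325  0.992]
F tool [-0.748 -0.182 -0.047] M tool [ 0.484 -0.028 -0.002]
[[ 0.037  0.866  0.499]
 [ 0.999 -0.044  0.002]
 [ 0.023  0.498 -0.867]]
theta about axis 0.043876246831103936
```

View pics/fin.png

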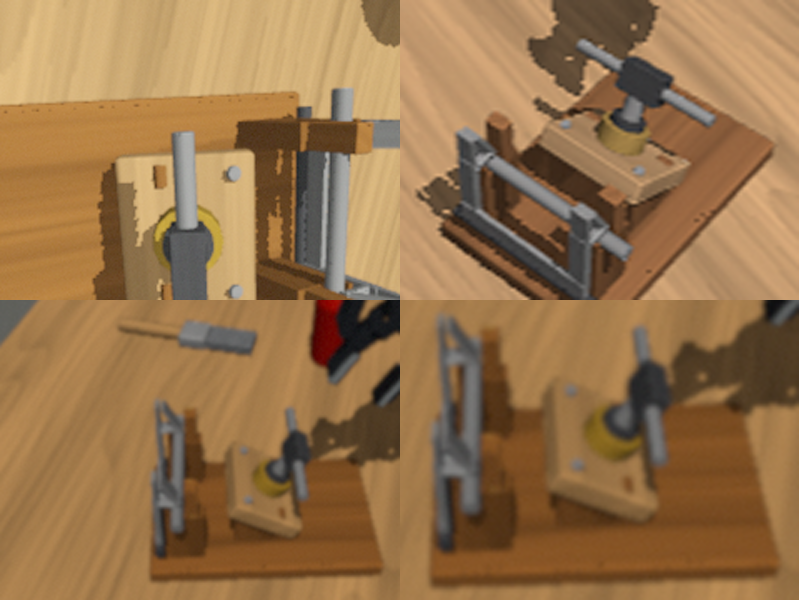

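```bash
python3 - <<'E'
from h import *
z=np.load("w7.npz");i=dict(camera_info("wrist"),R=z["R"],t=z["t"]);O=np.array([601.2,43.8,85]);e=lambda X:Rz(.297).T@(X-O)
P=lambda u,h:e(plane(i,(u[0]/1.5625,u[1]/1.5625),h))
print("w7 bar-y",P((269,171),87),"board",P((634,131),18),P((627,381),18),"(150,-75)",P((308,166),18))
i=camera_info("wrist");Q=lambda u,h:e(plane(i,(150+u[0]*.6,40+u[1]*.6),h))
print("fin bar+y",Q((342,90),87),"(150,75)",Q((298,93),18),"prong58",Q((372,122),115),Q((372,152),115))
for c in("scene","side"):
    read_camera(c);
    for n in("bar","paint_bottle","mug","brush"): print(c,n,[(np.round(d["point"]),round(d["conf"],2)) for d in search_frame(n,c)][:1])
E
```

```text
w7 bar-y [ -0.489 -71.159   2.   ] board [-198.973  -72.187  -67.   ] [-199.621   73.579  -67.   ] (150,-75) [ 27.851 -71.483 -67.   ]
fin bar+y [ 0.997 75.551  2.   ] (150,75) [ 30.75   75.143 -67.   ] prong58 [-5.848 58.986 30.   ] [-4.508 43.592 30.   ]
scene bar []
scene paint_bottle [(array([ 499., -269.,   82.]), 0.82)]
scene mug [(array([679., 258.,  48.]), 0.7)]
scene brush [(array([ 684., -272.,   18.]), 0.81)]
side bar [(array([595.,  60.,  89.]), 0.81)]
side paint_bottle [(array([ 498., -264.,   90.]), 0.64)]
side mug [(array([688., 265.,  53.]), 0.7)]
side brush [(array([ 669., -268.,   17.]), 0.97)]
```

```bash
python3 -c "
from rig import *
print(job_done())"
```

```text
the job is handed in; nothing more can be done
None
```

The bar is locked in the fork clip with the jaw closed over it, centred to about 1 mm. The tap was worked half forward, quarter back until it met its stop, and everything is let go with the bottle, cup and brush unmoved; the job was handed in at about 37.5 s.

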